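# Mark a batch of folded covers in a bench die

## Robot

A 6-joint arm with a two-finger parallel gripper is mounted at the origin on the work surface. World frame = base frame: x ahead of the robot, y to its left, z up, the work surface at z = 0. Lengths are in m, angles in rad, forces in N, time in s.
With the tool pointing down it reaches from about 0.25 to 0.725 m from the base axis. Payload 4 kg.
Tool frame: the origin (TCP) lies on the centre line of the jaws, within the pads' length; the fingertips stand 22 mm ahead of it and the grasp point (between the pads) lies 3 mm ahead of it (bot.tip_reach is the distance from the TCP to the fingertips, in m); z points along the fingers, y is the line along which they close (so a half turn about z gives the same grasp; the last joint's range is limited). The gripper opens to 85 mm and grips with 20 to 120 N. Pads are 22 mm wide; open, the fingers measure 114 mm over their backs; the gripper's body (76 mm by 85 mm) begins 54 mm behind the grasp point. The pads swing forward as they close: fully open they stand 13 mm farther back than shut.
Start: joints at [-1.16, 0.241, 0.005, 1.335, 0, 1.571], TCP at [0.2, -0.458, 0.253] pointing down, gripper open.
Joint ranges: [-2.72, 2.72], [-1.05, 1.87], [-1.09, 1.28], [-1.99, 2.15], [-1.42, 1.44], [-3.14, 3.14]. Speed limits (rad/s): [2.79, 2.79, 3.14, 3.14, 3.14, 3.14].

## Interface

Orientations are given as a unit quaternion [x, y, z, w].
In Python, from workcell import bot gives the robot as it stands. The module is installed in compiled form; this text tells all that it offers.
- The arm moves only by the tool apply_moves, never from a script. Its argument "commands" is a list of rows, each a list of 4 numbers: the shift along the tool's x, y, z scaled (see below), then the turn about the tool's z scaled (see below). In form: [[tx, ty, tz, roll], ...]. A call has exactly 5 rows; each row shifts and turns the commanded pose from where the row before left it, along the tool's axes as they then stand; what a row does not reach is not made up. The controller multiplies each number of a shift by 20 mm and each number of a turn by 60 degrees. A row lasts 1/12 s, in which the tool goes at most 41.7 mm and 7.16 degrees, less where a joint would pass 70% of its speed; a pose out of reach is approached as far as the arm can. A call with a number of a shift or a turn outside -1 to 1 is refused whole. A call with a gripper value outside its range is refused whole. "claw" is the closure, from 0 (fully open) to 1 (shut), set as the call begins (left out, the last holds). The fingers move at their own pace and stop on an object; the grip force is fixed at half the most. Time passes only in rows, so rows that do not move let the fingers close, or fill a call up. It gives the time, the measured TCP pose, the force, the opening and the grip force at its end, in the units of the state.
- bot.get_obs(): the state, without advancing time (a new reading comes with each control period).
- bot.camera(name): name is "scene" or "top"; returns a dict with "image" (400x640x3 uint8, blue, green, red), "camera_matrix" (3x3 intrinsics, pixels), "k1" (the pictures are not rectified: a ray, as slopes to the right and down, at radius r is drawn at 1 + k1 r^2 times it, then the intrinsics apply), "R" (3x3) and "t" (3): a world point X has camera coordinates R X + t. Camera axes: x right, y down, z forward; pixel columns grow to the right and rows downward; lengths in m; the calibration is good to about 2 mm. A picture is of the moment at which its call begins. There is no depth.
- bot.job_done(): hands the job in; it is judged then, once.
The state is a dict: "clock": time; "joint_pos": joint angles; "joint_vel": joint speeds; "tau": joint torques, N m; "eef_pos": TCP position; "tool_rot": TCP orientation; "ft_force": force on the tool from outside, world axes, zero at the start; "ft_torque": the same for the moment, N m; "grip_width": finger opening in m; "grasp_force": force on a finger pad.
Only numpy, scipy, OpenCV 4.12 (cv2) and the standard library are available. Lean on these libraries where they do the work, as an engineer would, in place of code of your own. Each camera call takes 0.05 s, during which the arm holds its last target. There are 200 camera calls.

## Task

Mark the folded sheet-metal covers on the cardboard as one batch: slide the flat lifter in under a cover's open end, carry it to the marking die and set it down flat astride an anvil of its own, square to the die and with its end pushed in to within about a centimetre of the back stop. When all are in, drive the sprung punch beam right down with a blow of the mallet on its striking head, then bring all the covers back to the cardboard with the lifter, lying flat side by side, and leave lifter and mallet on the rubber mat. The covers are degreased and the die pinches, so never touch the covers or the die with the gripper itself, and leave the other things on the bench alone.

Things in the scene. Friction and masses are not known exactly. Their poses are not given: they have to be found in the camera images.
- cover0: bare aluminium cover folded from 2 mm sheet: flat top 110 x 76 mm, a flange folded down along both long sides, 20 mm high overall; it lies on the flange edges, with a tunnel 72 mm wide and 18 mm high through its length, open at both ends. Origin: centre of the underside, level with the flange edges; x along the 110 mm, z up. Same either way round. About 120 g. One of the three may be absent (None)
- cover1: a cover like cover0
- cover2: a cover like cover0
- lifter: cranked spatula standing on its blade: flat steel blade 80 long x 62 wide x 2 mm, upright neck (30 wide, 8 thick) at its back end, level wooden handle running back from the neck, 110 long, 22 wide, 24 mm high, its middle 70 mm above the blade's underside. Origin: underside of the blade, middle of its back end; x points from there to the tip, z up. 220 g
- lifter_grip (a point): centre of the handle's section, 30 mm behind the blade's back end and 70 mm above the blade's underside: the place to grip, across the 22 mm width
- lifter_tip (a point): middle of the front edge of the lifter's blade
- mallet: mallet with a round white nylon head (dark band), 52 mm across and 85 mm high, standing on its striking face; wooden handle, 24 wide and 28 mm high, runs level from mid-height of the head to 215 mm from the head's axis. Origin: centre of the striking face, underneath; x points from the handle's end to the head, z up. 500 g, nearly all in the head
- mallet_grip (a point): centre of the mallet handle's section, 75 mm from the head's axis and 42.5 mm above the striking face: a place to grip, across the 24 mm width
- mat: black ribbed rubber tool mat, 300 (its x) x 185 (its y) x 3 mm, fixed to the bench. Origin: centre of its underside
- card: flat sheet of brown cardboard, 150 (its x) x 312 (its y) x 3 mm, stuck to the bench, on which the covers lie in a row, with room for three. Origin: centre of its underside
- die: bench marking die, fixed: steel bed 150 (its x) x 350 (its y) x 12 mm, loaded from its -x side, with three anvils, a back stop behind them, and a sprung punch beam above them, 350 mm long in y and 40 mm wide, on two pillars 18 mm thick, their tops 114 mm above the bench, at x = 34, y = -158 and 158 mm. Origin: centre of the bed's underside, z up
- anvil (a point): middle of the top of the middle anvil block, 29 mm above the bench, at x = 34, y = 0 mm of the die. The three anvils, 96 mm apart along the die's y, each measure 22 (x) x 40 (y) mm and stand 17 mm above the bed
- back_stop (a point): middle of the front face of the back stop bar (290 mm long in y, 22 mm high above the bed), on the bed's top, at x = 55 mm of the die
- strip (a point): middle of the lower edge of the punch strip (12 mm wide, 280 mm long in y, at x = 34 mm of the die) under the punch beam; when up it is 34 mm above the bed, 14 mm above the top of a cover lying on the bed
- nest0 (a point): where a cover's origin belongs on the anvil at the die's y = -96 mm: on the bed's top face (12 mm above the bench), at x = -5 mm of the die; there the cover is astride the anvil, its end 5 mm short of the back stop, its x along the die's x. Any cover may go in any nest
- nest1 (a point): the same for the anvil at y = 0
- nest2 (a point): the same for the anvil at y = 96 mm
- punch (a joint): how far the punch beam is driven down, m: 0 up, about 0.014 when its strip meets the covers (stop at 0.016). Springs hold it up: about 3 N start it moving, about 8 N take it right down, and it comes back up by itself
- strike_head (a point): centre of the top face of the round steel striking head, 44 mm across, on the middle of the punch beam: 134 mm above the bench when up; the beam's own top is at 106 mm
- clamp_block: bystander: dark steel tool clamp block, 50 x 120 x 50 mm
- spray: bystander: bottle, 64 mm across, 170 mm high
- screw_bin: bystander: blue plastic bin, 90 x 130 x 60 mm
There are look-alikes about, which are no part of the job. What is shaped like the lifter but yellow is not meant.

How it is judged:
On the way, in this order (a step that is already met when the one before it is completed fails the run):
1. every cover lies in place in the die (((x of cover0 in the frame of nest0 between -0.01 and 0.01 m and y of cover0 in the frame of nest0 between -0.014 and 0.014 m and z of cover0 in the frame of nest0 between -0.004 and 0.005 m and angle between the x axis of cover0 and the x axis of die, either way round below 0.12 rad and angle between cover0's own z axis and vertical below 0.1 rad) or (x of cover0 in the frame of nest1 between -0.01 and 0.01 m and y of cover0 in the frame of nest1 between -0.014 and 0.014 m and z of cover0 in the frame of nest1 between -0.004 and 0.005 m and angle between the x axis of cover0 and the x axis of die, either way round below 0.12 rad and angle between cover0's own z axis and vertical below 0.1 rad) or (x of cover0 in the frame of nest2 between -0.01 and 0.01 m and y of cover0 in the frame of nest2 between -0.014 and 0.014 m and z of cover0 in the frame of nest2 between -0.004 and 0.005 m and angle between the x axis of cover0 and the x axis of die, either way round below 0.12 rad and angle between cover0's own z axis and vertical below 0.1 rad)) and ((x of cover1 in the frame of nest0 between -0.01 and 0.01 m and y of cover1 in the frame of nest0 between -0.014 and 0.014 m and z of cover1 in the frame of nest0 between -0.004 and 0.005 m and angle between the x axis of cover1 and the x axis of die, either way round below 0.12 rad and angle between cover1's own z axis and vertical below 0.1 rad) or (x of cover1 in the frame of nest1 between -0.01 and 0.01 m and y of cover1 in the frame of nest1 between -0.014 and 0.014 m and z of cover1 in the frame of nest1 between -0.004 and 0.005 m and angle between the x axis of cover1 and the x axis of die, either way round below 0.12 rad and angle between cover1's own z axis and vertical below 0.1 rad) or (x of cover1 in the frame of nest2 between -0.01 and 0.01 m and y of cover1 in the frame of nest2 between -0.014 and 0.014 m and z of cover1 in the frame of nest2 between -0.004 and 0.005 m and angle between the x axis of cover1 and the x axis of die, either way round below 0.12 rad and angle between cover1's own z axis and vertical below 0.1 rad)) and ((x of cover2 in the frame of nest0 between -0.01 and 0.01 m and y of cover2 in the frame of nest0 between -0.014 and 0.014 m and z of cover2 in the frame of nest0 between -0.004 and 0.005 m and angle between the x axis of cover2 and the x axis of die, either way round below 0.12 rad and angle between cover2's own z axis and vertical below 0.1 rad) or (x of cover2 in the frame of nest1 between -0.01 and 0.01 m and y of cover2 in the frame of nest1 between -0.014 and 0.014 m and z of cover2 in the frame of nest1 between -0.004 and 0.005 m and angle between the x axis of cover2 and the x axis of die, either way round below 0.12 rad and angle between cover2's own z axis and vertical below 0.1 rad) or (x of cover2 in the frame of nest2 between -0.01 and 0.01 m and y of cover2 in the frame of nest2 between -0.014 and 0.014 m and z of cover2 in the frame of nest2 between -0.004 and 0.005 m and angle between the x axis of cover2 and the x axis of die, either way round below 0.12 rad and angle between cover2's own z axis and vertical below 0.1 rad))), for 0.2 s.
2. with all covers in place the mallet drives the punch beam right down (all of step 1 and value of joint punch above 0.0115 m and contact force between mallet and die above 1 N).
At the end, for the whole second after the job is handed in: Every cover present lies flat on the cardboard, right side up, its centre at least 25 mm inside the edges; lifter and mallet are on the mat, under 90 mm high; the punch beam is up again (under 3 mm) and all is released and at rest (x of cover0 in the frame of card between -0.05 and 0.05 m and y of cover0 in the frame of card between -0.131 and 0.131 m and z of cover0 in the frame of card between -0.001 and 0.008 m and angle between each of cover0, cover1, cover2's own z axis and vertical below 0.1 rad and x of cover1 in the frame of card between -0.05 and 0.05 m and y of cover1 in the frame of card between -0.131 and 0.131 m and z of cover1 in the frame of card between -0.001 and 0.008 m and x of cover2 in the frame of card between -0.05 and 0.05 m and y of cover2 in the frame of card between -0.131 and 0.131 m and z of cover2 in the frame of card between -0.001 and 0.008 m and x of lifter_grip in the frame of mat between -0.155 and 0.155 m and y of lifter_grip in the frame of mat between -0.097 and 0.097 m and height (world z) of each of lifter_grip, lifter_tip, mallet, mallet_grip below 0.09 m and x of lifter_tip in the frame of mat between -0.155 and 0.155 m and y of lifter_tip in the frame of mat between -0.097 and 0.097 m and x of mallet in the frame of mat between -0.155 and 0.155 m and y of mallet in the frame of mat between -0.097 and 0.097 m and x of mallet_grip in the frame of mat between -0.155 and 0.155 m and y of mallet_grip in the frame of mat between -0.097 and 0.097 m and linear speed of each of cover0, cover1, cover2, lifter, mallet below 0.02 m/s and value of joint punch below 0.003 m); the robot touches nothing.
It fails at once if the gripper touches a cover (contact force between any of the fingers, the arm and cover0 above 1 N or contact force between any of the fingers, the arm and cover1 above 1 N or contact force between any of the fingers, the arm and cover2 above 1 N).
It fails at once if the gripper touches the die or its punch beam (contact force between any of the fingers, the arm and die above 1 N).
It fails at once if a bystander is moved by more than 30 mm (distance of any of clamp_block, spray, screw_bin from where it was at the start of the episode above 0.03 m).
Of cover0, cover1, cover2 only 2 to 3 are there at a start; the rules pass over those that are not, and their reading is None.
At some moment in a run one of cover0, cover1, cover2 may be knocked a few centimetres aside while the robot is not near it.
It also fails if it takes over 210 s, if anything falls off the work surface, if the arm or the gripper's body presses on something with over 40 N, if the wrist force passes 120 N, or if a joint passes its speed limit or range.

## Working session

There is one attempt and no reset: what is moved stays moved. The work goes in short steps, Python scripts to look and compute and a tool call to move; the robot and the scene stay as the last step left them, time stands still between calls to the robot, and variables do not carry over. Pictures are saved under pics/ and viewed, at most 14 in all, crops included, and the job is handed in when it is done.

Besides the shell and the picture viewer there is one more tool, called after "Call:" as name(argument=value, ...), one argument or row to a line, values as JSON. apply_moves: Moves the arm, as the interface text tells. Shifts and turns lie within -1 to 1; 1 stands for 20 mm of shift or 60 degrees of turn. Its arguments: {"type":"object","properties":{"commands":{"type":"array","items":{"type":"array","items":{"type":"number","minimum":-1,"maximum":1}}},"claw":{"type":"number"}},"required":["commands"]}

```bash
mkdir -p pics
cat > h.py <<'E'
import numpy as np,cv2
from workcell import bot
def shot(n,f=None):
    c=bot.camera(n)
    if f: cv2.imwrite('pics/'+f,c['image'])
    return c
def px2w(c,uv,z):
    K=np.array(c['camera_matrix']);d=(np.array([uv[0],uv[1],1.]));m=np.linalg.inv(K)@d;x=m[:2]
    u=x.copy()
    for _ in range(30): u=x/(1+c['k1']*(u@u))
    R=np.array(c['R']);t=np.array(c['t']);C=-R.T@t;r=R.T@np.array([u[0],u[1],1])
    return C+r*(z-C[2])/r[2]
def w2px(c,X):
    p=np.array(c['R'])@np.array(X)+np.array(c['t']);s=p[:2]/p[2];s=s*(1+c['k1']*(s@s))
    return (np.array(c['camera_matrix'])@np.array([s[0],s[1],1]))[:2]
E
python3 - <<'E'
from h import *
for n in('scene','top'):
    c=shot(n,n+'0.png');R=np.array(c['R']);print(n,-R.T@np.array(c['t']),R[2],c['camera_matrix'],c['k1'])
print(bot.get_obs())
E
```

```text
scene [ 1.18131175 -0.56175814  0.807656  ] [-0.61115219  0.50479702 -0.60964988] [[412.80446309   0.         314.59686355]
 [  0.         412.80446309 195.75224489]
 [  0.           0.           1.        ]] -0.03035844655611241
top [0.34924663 0.01229263 1.81164357] [ 0.07026725 -0.01475476 -0.99741907] [[492.02536875   0.         320.69091677]
 [  0.         492.02536875 196.50635399]
 [  0.           0.           1.        ]] -0.02000923051245621
{'clock': 0.1, 'joint_pos': array([-1.16001299e+00,  2.41374745e-01,  3.83331986e-03,  1.33520246e+00,
        1.27819004e-05,  1.57086275e+00]), 'joint_vel': array([-8.14056245e-04, -2.12592967e-03,  4.98398588e-03, -5.89516586e-04,
        3.87964228e-04,  8.37476352e-05]), 'tau': array([ 7.84695440e-04, -3.73138404e+01,  2.53010201e+01,  1.08611182e-02,
       -6.88336922e-05, -1.56709664e-06]), 'eef_pos': array([ 0.19945274, -0.45791056,  0.25247363]), 'tool_rot': array([ 9.78987489e-01,  2.03917992e-01, -1.92377765e-04, -9.54607677e-04]), 'ft_force': array([-0.43487611,  1.53100155,  0.0368139 ]), 'ft_torque': array([ 0.00813049, -0.01199854, -0.03635539]), 'grasp_force': 0.0, 'grip_width': 0.08552043133149494}
```

View pics/scene0.png

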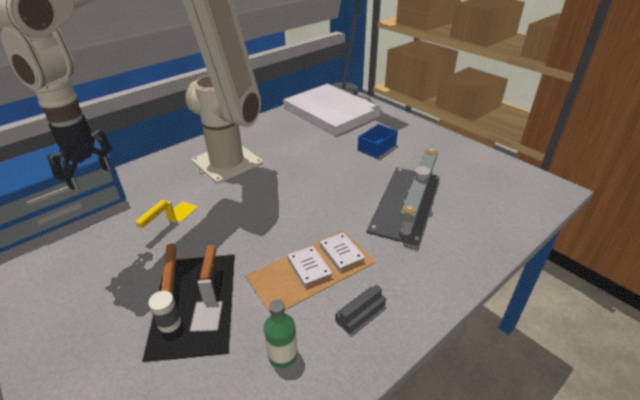

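View pics/top0.png

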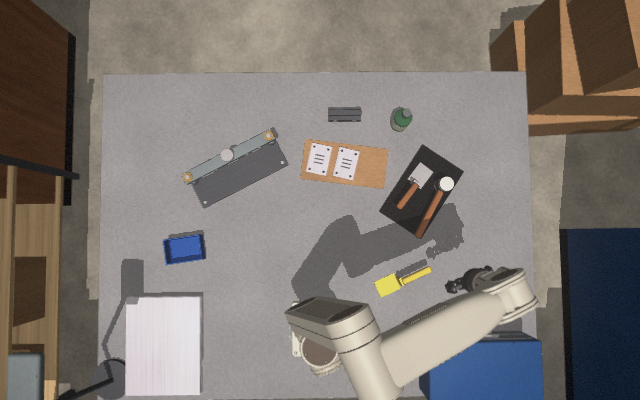

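Top picture: two covers at (318,159) and (346,163) on the card. The lifter could be the steel/wood one (blade 421,175, on the mat) or the yellow look-alike (387,285), so I choose the first. The mallet has its head at (446,184). The die is at (235,170), and the bystanders are at (345,114), (401,119) and (185,248). Next, a close crop.

Run:
```python
from h import *
i=cv2.imread('pics/top0.png')
a=cv2.resize(i[135:245,370:475],None,fx=5,fy=5,interpolation=cv2.INTER_CUBIC)
cv2.imwrite('pics/c1.png',a)
b=cv2.resize(i[115:215,170:395],None,fx=3.5,fy=3.5,interpolation=cv2.INTER_CUBIC)
cv2.imwrite('pics/c2.png',b)
```

```text
(no output)
```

View pics/c1.png

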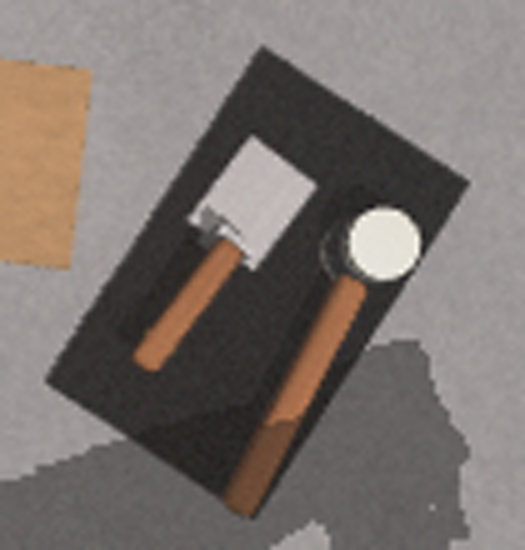

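View pics/c2.png

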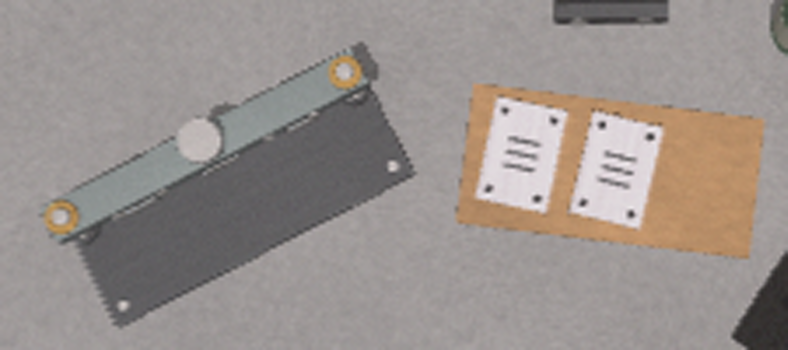

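```bash
cat >> h.py <<'E'
from scipy.optimize import least_squares
def fit(c,model,pix,g):
    M=np.array(model,float);P=np.array(pix,float)
    def W(p): 
        C,S=np.cos(p[2]),np.sin(p[2]);return np.c_[p[0]+C*M[:,0]-S*M[:,1],p[1]+S*M[:,0]+C*M[:,1],M[:,2]]
    f=lambda p:np.ravel([w2px(c,X)-q for X,q in zip(W(p),P)])
    r=least_squares(f,g);return r.x,np.abs(r.fun).max()
E
cat > m.py <<'E'
from h import *
c=shot('top')
k1=lambda l:[((x+.5)/5-.5+370,(y+.5)/5-.5+135) for x,y in l]
k2=lambda l:[((x+.5)/3.5-.5+170,(y+.5)/3.5-.5+115) for x,y in l]
def best(n,m,p):
    rs=[fit(c,m,p,[.5,0,a]) for a in np.arange(-3,3.2,1)]
    r=min(rs,key=lambda r:r[1]);print(n,np.round(r[0],4),'deg',round(np.degrees(r[0][2]),2),'res px',round(r[1],2))
best('lifter blade',[(.08,.031,.005),(.08,-.031,.005),(0,-.031,.005)],k1([(255,137),(317,186),(252,270)]))
best('lifter all',[(.08,.031,.005),(.08,-.031,.005),(0,-.031,.005),(-.118,0,.085)],k1([(255,137),(317,186),(252,270),(148,362)]))
best('mallet',[(0,0,.088),(-.215,0,.0595)],k1([(384,245),(240,511)]))
h=lambda a,b,z:[(a,b,z),(a,-b,z),(-a,-b,z),(-a,b,z)]
best('mat',h(.15,.0925,.003),k1([(262,46),(470,182),(250,520),(47,381)]))
best('mat2',h(.15,-.0925,.003),k1([(262,46),(470,182),(250,520),(47,381)]))
best('covA',h(.055,.038,.023),k2([(497,97),(568,110),(546,213),(475,199)]))
best('covB',h(.055,.038,.023),k2([(592,110),(664,124),(640,229),(570,214)]))
best('card',h(.075,.156,.003),k2([(474,83),(764,118),(748,258),(457,220)]))
best('die',[(.034,-.158,.114),(.034,.158,.114),(.034,0,.134),(-.075,-.175,.012),(-.075,.175,.012)],k2([(345,71),(61,217),(198,139),(414,175),(120,326)]))
for n,p,z in(('spray',(401,119),.17),('clamp',(345,114),.05),('bin',(185,249),.06),('clampL',(328,110),.05)): print(n,px2w(c,p,z))
E
python3 m.py
```

```text
lifter blade [ 0.5213 -0.3584 -0.6952] deg -39.83 res px 0.42
lifter all [ 0.5211 -0.3602 -0.6735] deg -38.59 res px 0.79
mallet [ 0.5128 -0.459  -0.4967] deg -28.46 res px 0.35
mat [ 0.4937 -0.3867 -0.5983] deg -34.28 res px 0.79
mat2 [ 0.4944 -0.3868  5.7013] deg 326.66 res px 42.28
covA [ 0.6138 -0.0083 -0.2142] deg -12.27 res px 0.29
covB [ 0.5975 -0.1076 -0.2249] deg -12.89 res px 0.57
card [ 0.5999 -0.103  -0.1351] deg -7.74 res px 0.36
die [0.5844 0.2932 0.47  ] deg 26.93 res px 0.7
spray [ 0.72565729 -0.28769348  0.17      ]
clamp [ 0.77323773 -0.10574222  0.05      ]
bin [0.2918077  0.46828922 0.06      ]
clampL [ 0.78852371 -0.04407794  0.05      ]
```

Call:
apply_moves(
  commands=[
    [0,0,0,-0.11],
    [0,0,0,-0.11],
    [0,0,0,-0.11],
    [0,0,0,-0.11],
    [0,0,0,-0.11],
  ],
)

```text
clock: 0.57
eef_pos: [0.1996, -0.4582, 0.2529]
tool_rot: [0.879, 0.476, 0.0, -0.0]
ft_force: [0.8, 0.4, -0.7]
grip_width: 0.0855
grasp_force: 0.0
```

```bash
cat > plan.py <<'E'
# plan.py x y z thetadeg [x y z theta ...] : tool-axis shifts then roll, in command units
from h import *
import sys
from scipy.spatial.transform import Rotation as Ro
o=bot.get_obs();p=o['eef_pos'];R=Ro.from_quat(o['tool_rot']).as_matrix()
th=lambda R:np.degrees(np.arctan2(R[1,0],R[0,0]))
print('t',round(o['clock'],2),'p',np.round(p,4),'th',round(th(R),2),'tilt',np.round(np.degrees(np.arccos(-R[2,2])),2),'q',np.round(o['joint_pos'],2),'F',np.round(o['ft_force'],1),'w',round(o['grip_width'],4),'g',round(o['grasp_force'],1))
a=list(map(float,sys.argv[1:]))
t=th(R)
for i in range(0,len(a),4):
    q=np.array(a[i:i+3]);d=q-p;c,s=np.cos(np.radians(t)),np.sin(np.radians(t))
    dt=(a[i+3]-t+180)%360-180
    L=np.array([c*d[0]+s*d[1],s*d[0]-c*d[1],-d[2]])/.02
    print('shift units',np.round(L,2),'roll units',round(-dt/60,3),'per5',np.round(L/5,3),'rows for roll',round(abs(dt)/7.16,1))
    p=q;t=a[i+3]
E
python3 plan.py .498 -.341 .2 141
```

```text
t 0.57 p [ 0.1996 -0.4582  0.2529] th 56.86 tilt 0.05 q [-1.16  0.24  0.    1.34  0.    0.99] F [ 0.8  0.4 -0.7] w 0.0855 g 0.0
shift units [13.06  9.29  2.65] roll units -1.402 per5 [2.612 1.858 0.529] rows for roll 11.8
```

Call:
apply_moves(
  commands=[
    [0,0,0,-0.1],
    [0,0,0,-0.1],
    [0,0,0,-0.1],
    [0,0,0,-0.1],
    [0,0,0,-0.1],
  ],
)

```text
clock: 0.98
eef_pos: [0.1995, -0.4581, 0.2529]
tool_rot: [0.726, 0.687, 0.0, -0.0]
ft_force: [-0.5, 0.2, -1.0]
grip_width: 0.0853
grasp_force: 0.0
```

Call:
apply_moves(
  commands=[
    [0,0,0,-0.1],
    [0,0,0,-0.1],
    [0,0,0,-0.1],
    [0,0,0,-0.1],
    [0,0,0,-0.1],
  ],
)

```text
clock: 1.4
eef_pos: [0.1996, -0.4582, 0.2529]
tool_rot: [0.524, 0.852, 0.0, -0.0]
ft_force: [-0.4, -0.1, 0.3]
grip_width: 0.0853
grasp_force: 0.0
```

Call:
apply_moves(
  commands=[
    [0,0,0,-0.1],
    [0,0,0,-0.1],
    [0,0,0,-0.1],
    [0,0,0,-0.1],
    [0,0,0,0],
  ],
)

```text
clock: 1.82
eef_pos: [0.1996, -0.4582, 0.2529]
tool_rot: [0.337, 0.942, 0.0, -0.0]
ft_force: [0.5, -0.2, -0.8]
grip_width: 0.0852
grasp_force: 0.0
```

Call:
apply_moves(
  commands=[
    [-0.5,0.9,0.17,0],
    [-0.5,0.9,0.17,0],
    [-0.5,0.9,0.17,0],
    [-0.5,0.9,0.17,0],
    [-0.5,0.9,0.17,0],
  ],
)

```text
clock: 2.23
eef_pos: [0.2961, -0.4202, 0.2359]
tool_rot: [0.339, 0.941, 0.0, -0.0]
ft_force: [-0.6, -0.1, -0.9]
grip_width: 0.0852
grasp_force: 0.0
```

Call:
apply_moves(
  commands=[
    [-0.5,0.9,0.17,0],
    [-0.5,0.9,0.17,0],
    [-0.5,0.9,0.17,0],
    [-0.5,0.9,0.17,0],
    [-0.5,0.9,0.17,0],
  ],
)

```text
clock: 2.65
eef_pos: [0.3921, -0.3824, 0.2189]
tool_rot: [0.339, 0.941, 0.0, -0.0]
ft_force: [0.6, 0.3, -0.3]
grip_width: 0.0852
grasp_force: 0.0
```

Call:
apply_moves(
  commands=[
    [-0.5,0.9,0.17,0],
    [-0.5,0.9,0.17,0],
    [-0.5,0.9,0.17,0],
    [-0.5,0.9,0.17,0],
    [-0.5,0.9,0.17,0],
  ],
)

```text
clock: 3.07
eef_pos: [0.4879, -0.3447, 0.2018]
tool_rot: [0.339, 0.941, 0.0, -0.0]
ft_force: [-0.7, -0.3, 0.6]
grip_width: 0.0855
grasp_force: 0.0
```

```bash
python3 plan.py .498 -.341 .2 141 .498 -.341 .076 141
python3 - <<'E'
from h import *
c=shot('scene','s1.png')
for n,X in dict(blade=[(.08,.031,.005),(.08,-.031,.005),(0,-.031,.005),(-.118,0,.085)],).items():
    a=np.radians(-39.2)
    for x,y,z in X: print(np.round(w2px(c,(.5212+np.cos(a)*x-np.sin(a)*y,-.3597+np.sin(a)*x+np.cos(a)*y,z)),1))
cv2.imwrite('pics/s1c.png',cv2.resize(c['image'][200:380,100:300],None,fx=3.3,fy=3.3,interpolation=cv2.INTER_CUBIC))
E
```

```text
t 3.07 p [ 0.4879 -0.3447  0.2018] th 140.37 tilt 0.04 q [-0.62  0.46  0.19  1.3  -0.    0.08] F [-0.7 -0.3  0.6] w 0.0855 g 0.0
shift units [-0.27  0.47  0.09] roll units -0.011 per5 [-0.055  0.093  0.018] rows for roll 0.1
shift units [0.  0.  6.2] roll units -0.0 per5 [0.   0.   1.24] rows for roll 0.0
[214.9 328.7]
[187.7 329.3]
[194.9 300.9]
[210.5 242.6]
```

View pics/s1c.png

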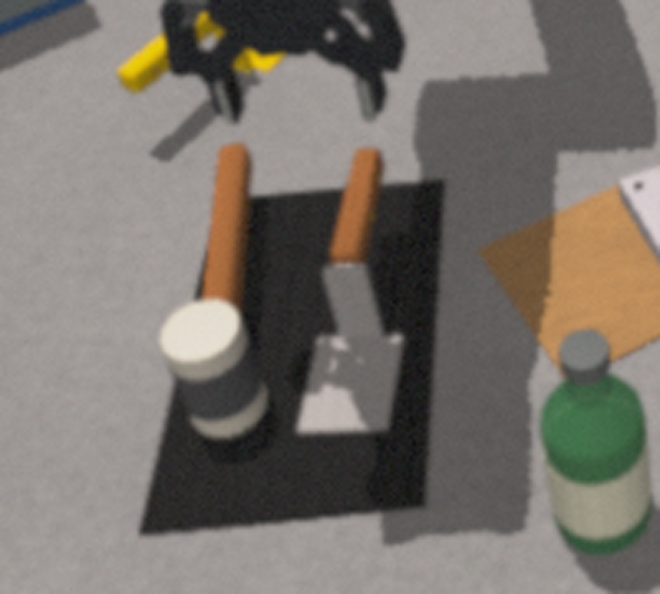

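Run:
```python
from h import *
c=shot('scene');k=lambda l:[((x+.5)/3.3-.5+100,(y+.5)/3.3-.5+200) for x,y in l]
h=lambda a,b,z:[(a,b,z),(a,-b,z),(-a,-b,z),(-a,b,z)]
print('mat',fit(c,h(.15,.0925,.003)[:2]+[(-.15,.0925,.003)],k([(427,507),(141,534),(444,182)]),[.5,-.38,-.6]))
print('lifter',fit(c,[(.08,.031,.005),(.08,-.031,.005),(-.118,0,.085),(-.008,0,.085)],k([(388,430),(297,433),(370,150),(347,263)]),[.5,-.36,-.7]))
print('mallet head',px2w(c,k([(203,322)])[0],.088))
# TCP check in both
o=bot.get_obs();print(o['eef_pos'])
```

```text
mat (array([ 0.49978825, -0.38613876, -0.59310524]), np.float64(1.0093322816449302))
lifter (array([ 0.52981458, -0.35908799, -0.67549394]), np.float64(1.5165708097109132))
mallet head [ 0.51387893 -0.45409602  0.088     ]
[ 0.48919538 -0.34367389  0.20089069]
```

```bash
python3 - <<'E'
from h import *
c=shot('scene')
for z in(.179,.192):
  for s in(1,-1): print(w2px(c,(.489+s*.0425*.637,-.344+s*.0425*.77,z)))
E
python3 plan.py .501 -.3406 .2 141 .501 -.3406 .077 141
```

```text
[211.92292095 237.88492298]
[173.99232866 238.68193607]
[210.91566226 233.58197159]
[172.65762386 234.39291261]
t 3.22 p [ 0.4879 -0.3443  0.2013] th 140.54 tilt 0.09 q [-0.61  0.46  0.18  1.3  -0.    0.07] F [-0.9  0.2  0.7] w 0.0853 g 0.0
shift units [-0.39  0.56  0.06] roll units -0.008 per5 [-0.078  0.112  0.013] rows for roll 0.1
shift units [0.   0.   6.15] roll units -0.0 per5 [0.   0.   1.23] rows for roll 0.0
```

Call:
apply_moves(
  commands=[
    [-0.08,0.11,0.2,-0.002],
    [-0.08,0.11,0.7,-0.002],
    [-0.08,0.11,0.7,-0.002],
    [-0.08,0.11,0.7,-0.002],
    [-0.08,0.11,0.7,0],
  ],
)

```text
clock: 3.63
eef_pos: [0.4994, -0.3424, 0.1418]
tool_rot: [0.335, 0.942, -0.0, 0.0]
ft_force: [-0.1, 0.0, -0.4]
grip_width: 0.0855
grasp_force: 0.0
```

Call:
apply_moves(
  commands=[
    [0,0,0.7,0],
    [0,0,0.7,0],
    [0,0,0.7,0],
    [0,0,0.6,0],
    [0,0,0.4,0],
  ],
)

```text
clock: 4.05
eef_pos: [0.4987, -0.342, 0.0789]
tool_rot: [0.335, 0.942, 0.0, -0.001]
ft_force: [-0.6, 0.2, -0.1]
grip_width: 0.0852
grasp_force: 0.0
```

```bash
python3 plan.py .501 -.3406 .077 141
python3 - <<'E'
from h import *
c=shot('scene')
cv2.imwrite('pics/s2c.png',cv2.resize(c['image'][200:360,120:280],None,fx=3.3,fy=3.3,interpolation=cv2.INTER_CUBIC))
E
```

```text
t 4.05 p [ 0.4987 -0.342   0.0789] th 140.87 tilt 0.12 q [-0.6   0.57  0.03  1.03 -0.    0.08] F [-0.6  0.2 -0.1] w 0.0852 g 0.0
shift units [-0.04  0.13  0.1 ] roll units -0.002 per5 [-0.009  0.026  0.019] rows for roll 0.0
```

View pics/s2c.png

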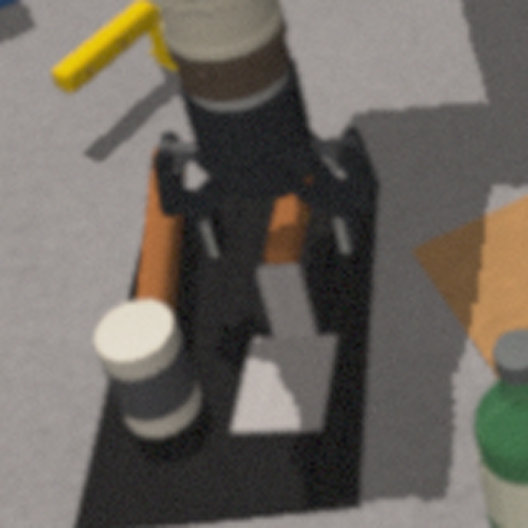

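The fingers, at (212,240) and (345,240) in the crop, straddle the handle at (288,235). Closing the gripper.

Call:
apply_moves(
  commands=[
    [0,0,0.05,0],
    [0,0,0,0],
    [0,0,0,0],
    [0,0,0,0],
    [0,0,0,0],
  ],
  claw=1,
)

```text
clock: 4.52
eef_pos: [0.5007, -0.3421, 0.0802]
tool_rot: [0.334, 0.943, -0.0, 0.001]
ft_force: [-0.6, 0.6, -0.1]
grip_width: 0.0255
grasp_force: 0.0
```

Call:
apply_moves(
  commands=[
    [0,0,0,0],
    [0,0,0,0],
    [0,0,0,0],
    [0,0,0,0],
    [0,0,0,0],
  ],
)

```text
clock: 4.93
eef_pos: [0.5008, -0.3419, 0.0803]
tool_rot: [0.334, 0.943, -0.0, 0.001]
ft_force: [-0.3, 1.5, 5.7]
grip_width: 0.021
grasp_force: 59.3
```

Call:
apply_moves(
  commands=[
    [0,0,-0.5,0],
    [0,0,-0.5,0],
    [0,0,-0.5,0],
    [0,0,-0.5,0],
    [0,0,-0.5,0],
  ],
)

```text
clock: 5.35
eef_pos: [0.5003, -0.3419, 0.1305]
tool_rot: [0.334, 0.943, -0.0, 0.0]
ft_force: [0.2, -0.3, -2.7]
grip_width: 0.0208
grasp_force: 58.7
```

```bash
python3 plan.py
```

```text
t 5.35 p [ 0.5003 -0.3419  0.1305] th 141.01 tilt 0.02 q [-0.6   0.52  0.1   1.14 -0.    0.08] F [ 0.2 -0.3 -2.7] w 0.0208 g 58.7
```

Run:
```python
from h import *
i=cv2.imread('pics/scene0.png')
a=cv2.resize(i[220:310,240:385],None,fx=5,fy=5,interpolation=cv2.INTER_CUBIC)
b=cv2.resize(i[140:250,360:450],None,fx=5,fy=5,interpolation=cv2.INTER_CUBIC)
o=np.zeros((600,800,3),np.uint8);a=cv2.resize(i[225:305,245:380],None,fx=3.5,fy=3.5,interpolation=cv2.INTER_CUBIC);b=cv2.resize(i[145:245,360:445],None,fx=3.5,fy=3.5,interpolation=cv2.INTER_CUBIC)
o[:a.shape[0],:a.shape[1]]=a;o[:b.shape[0],480:480+b.shape[1]]=b
cv2.imwrite('pics/c3.png',o[:360])
```

```text
(no output)
```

View pics/c3.png

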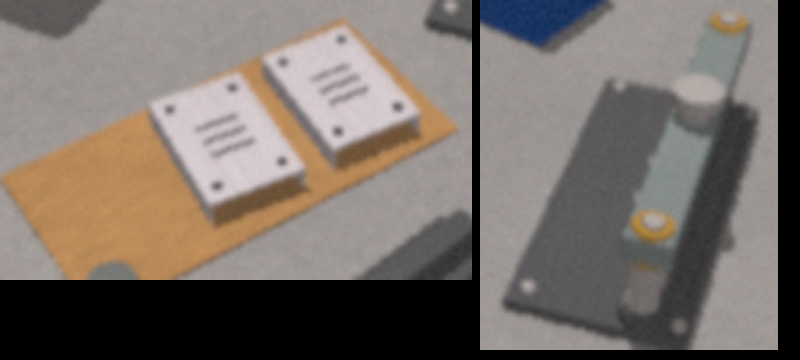

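```bash
python3 - <<'E'
from h import *
c=shot('scene')
k=lambda l,x0,y0,o=0:[((x-o+.5)/3.5-.5+x0,(y+.5)/3.5-.5+y0) for x,y in l]
m=[(.055,.038,.023),(.055,-.038,.023),(-.055,-.038,.023),(-.055,.038,.023)]
P=lambda n,r:print(n,np.round(r[0],4),np.degrees(r[0][2]).round(1),round(r[1],2))
P('A',fit(c,m,k([(419,118),(337,152),(263,58),(343,22)],245,225),[.61,0,-.2]))
P('B',fit(c,m,k([(304,172),(209,206),(150,104),(236,76)],245,225),[.6,-.1,-.2]))
P('card',fit(c,[(.075,.156,.003),(-.075,.156,.003),(-.075,-.156,.003)],k([(455,130),(343,20),(3,180)],245,225),[.6,-.1,-.15]))
P('die',fit(c,[(.034,-.158,.114),(.034,.158,.114),(.034,0,.134),(-.075,-.175,.012),(-.075,.175,.012),(.075,-.175,.012)],k([(653,221),(729,19),(699,86),(505,303),(612,80),(690,348)],360,145,480),[.58,.29,.47]))
E
python3 plan.py
```

```text
A [ 0.6208 -0.0093 -0.2126] -12.2 1.27
B [ 0.6034 -0.1094 -0.2592] -14.9 0.82
card [ 0.6061 -0.1043 -0.1271] -7.3 1.45
die [0.5925 0.2918 0.4694] 26.9 1.25
t 5.4 p [ 0.5014 -0.3427  0.1329] th 141.01 tilt 0.25 q [-0.6   0.52  0.1   1.14 -0.    0.08] F [ 1.8 -0.1 -0.9] w 0.0211 g 58.8
```

Call:
apply_moves(
  commands=[
    [0,0,-0.4,-0.0893],
    [0,0,-0.4,-0.0893],
    [0,0,-0.3,-0.0893],
    [0,0,-0.2,-0.0893],
    [0,0,-0.1,-0.0893],
  ],
)

```text
clock: 5.82
eef_pos: [0.5006, -0.3421, 0.1585]
tool_rot: [0.104, 0.995, -0.0, 0.001]
ft_force: [0.5, -0.7, -2.7]
grip_width: 0.0209
grasp_force: 58.8
```

```bash
python3 plan.py .4313 .0312 .16 167.8 .4313 .0312 .088 167.8
```

```text
t 5.82 p [ 0.5006 -0.3421  0.1585] th 168.07 tilt 0.1 q [-0.6   0.5   0.14  1.21 -0.   -0.39] F [ 0.5 -0.7 -2.7] w 0.0209 g 58.8
shift units [ 7.25 17.55 -0.07] roll units 0.004 per5 [ 1.45   3.509 -0.015] rows for roll 0.0
shift units [0.  0.  3.6] roll units -0.0 per5 [0.   0.   0.72] rows for roll 0.0
```

Call:
apply_moves(
  commands=[
    [0.4,0.88,0,0],
    [0.4,0.88,0,0],
    [0.4,0.88,0,0],
    [0.4,0.88,0,0],
    [0.4,0.88,0,0],
  ],
)

```text
clock: 6.23
eef_pos: [0.4794, -0.2467, 0.1576]
tool_rot: [0.106, 0.994, -0.0, 0.0]
ft_force: [0.5, 1.3, -1.9]
grip_width: 0.0213
grasp_force: 59.0
```

Call:
apply_moves(
  commands=[
    [0.4,0.88,0,0],
    [0.4,0.88,0,0],
    [0.4,0.88,0,0],
    [0.4,0.88,0,0],
    [0.4,0.88,0,0],
  ],
)

```text
clock: 6.65
eef_pos: [0.459, -0.1521, 0.1578]
tool_rot: [0.106, 0.994, -0.0, 0.0]
ft_force: [0.4, 0.5, -2.0]
grip_width: 0.0214
grasp_force: 59.0
```

Call:
apply_moves(
  commands=[
    [0.4,0.88,0,0.004],
    [0.4,0.88,0,0],
    [0.4,0.88,0,0],
    [0.4,0.88,0,0],
    [0.4,0.88,0,0],
  ],
)

```text
clock: 7.07
eef_pos: [0.4389, -0.0575, 0.1578]
tool_rot: [0.108, 0.994, -0.0, 0.0]
ft_force: [-0.4, 0.0, -2.2]
grip_width: 0.0205
grasp_force: 59.0
```

Call:
apply_moves(
  commands=[
    [0.25,0.88,0,0],
    [0.25,0.88,0,0],
    [0.25,0.88,0,0],
    [0.25,0.88,0,0],
    [0.25,0.83,0,0],
  ],
)

```text
clock: 7.48
eef_pos: [0.4334, 0.0329, 0.1579]
tool_rot: [0.108, 0.994, 0.0, 0.0]
ft_force: [0.2, 0.2, -2.5]
grip_width: 0.021
grasp_force: 59.0
```

Call:
apply_moves(
  commands=[
    [0,0,0.9,0],
    [0,0,0.9,0],
    [0,0,0.8,0],
    [0,0,0.6,0],
    [0,0,0.4,0],
  ],
)

```text
clock: 7.9
eef_pos: [0.4327, 0.032, 0.0845]
tool_rot: [0.108, 0.994, -0.0, -0.001]
ft_force: [-0.4, -0.3, -2.1]
grip_width: 0.0213
grasp_force: 59.1
```

```bash
python3 plan.py .4313 .0312 .088 167.8
python3 - <<'E'
from h import *
t=shot('top');s=shot('scene')
o=np.zeros((560,800,3),np.uint8)
a=cv2.resize(t['image'][120:220,290:370],None,fx=5,fy=5,interpolation=cv2.INTER_CUBIC);b=cv2.resize(s['image'][190:300,265:365],None,fx=4,fy=4,interpolation=cv2.INTER_CUBIC)
o[:a.shape[0],:400]=a;o[:b.shape[0],400:]=b
cv2.imwrite('pics/c4.png',o)
E
```

```text
t 7.9 p [0.4327 0.032  0.0845] th 167.58 tilt 0.07 q [ 0.07  0.27 -0.44  0.86 -0.    0.29] F [-0.4 -0.3 -2.1] w 0.0213 g 59.1
shift units [ 0.06 -0.06 -0.18] roll units -0.004 per5 [ 0.012 -0.011 -0.035] rows for roll 0.0
```

View pics/c4.png

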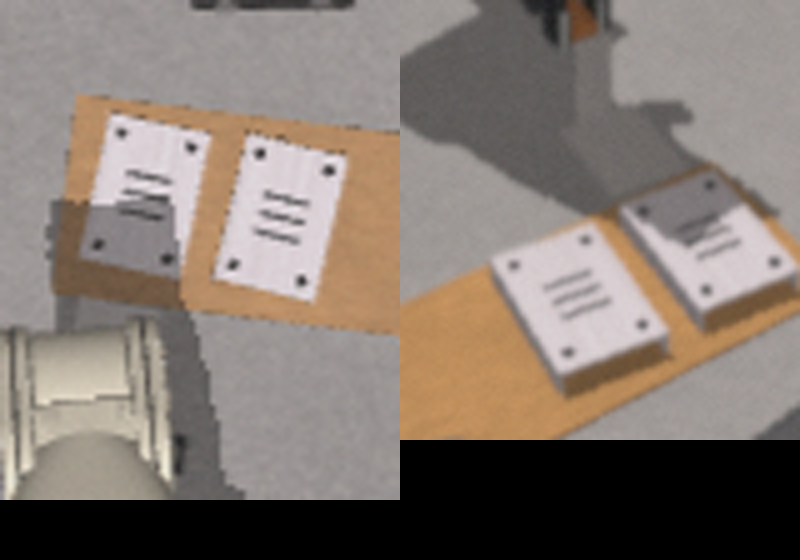

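Run:
```python
from h import *
c=shot('scene');k=lambda l:[((x-400+.5)/4-.5+265,(y+.5)/4-.5+190) for x,y in l]
a=np.radians(-12.4)
q=[px2w(c,p,.0095) for p in k([(616,212),(705,167),(568,128)])]
print('blade tipR,tipL,backR',np.round(q,4))
ax=np.array([np.cos(a),np.sin(a)]);lat=np.array([-np.sin(a),np.cos(a)]);T=np.array([.4327,.032])
for X in q: print('rel TCP along,lat',(X[:2]-T)@ax,(X[:2]-T)@lat)
m=[(.055,.038,.023),(.055,-.038,.023),(-.055,-.038,.023),(-.055,.038,.023)]
for p in k([(799,275),(704,326),(620,207),(712,167)]): X=px2w(c,p,.023);print('cov',(X[:2]-T)@ax,(X[:2]-T)@lat)
```

```text
blade tipR,tipL,backR [[ 0.5505 -0.0302  0.0095]
 [ 0.5578  0.0472  0.0095]
 [ 0.4605  0.001   0.0095]]
rel TCP along,lat 0.12837887628201655 -0.03543934221465314
rel TCP along,lat 0.11889274944093559 0.04173034647535822
rel TCP along,lat 0.033778632929960986 -0.024302922492744614
cov 0.25005239099663706 0.034122803291051856
cov 0.25795353969069323 -0.04234735939711842
cov 0.13776934350544562 -0.03722796980753117
cov 0.1337886010492589 0.03820810806393925
```

Both cameras agree: the tip is 23.7 mm short of the cover's end and the lateral offset is under 1 mm. Inserting 98 mm.

Call:
apply_moves(
  commands=[
    [-0.4,0,-0.1,-0.003],
    [-0.5,0,0,0],
    [-0.5,0,0,0],
    [-0.5,0,0,0],
    [-0.5,0,0,0],
  ],
)

```text
clock: 8.47
eef_pos: [0.4822, 0.0214, 0.0878]
tool_rot: [0.107, 0.994, 0.0, 0.001]
ft_force: [-0.6, -0.3, -1.9]
grip_width: 0.0208
grasp_force: 59.1
```

Call:
apply_moves(
  commands=[
    [-0.5,0,0,0],
    [-0.5,0,0,0],
    [-0.5,0,0,0],
    [-0.5,0,0,0],
    [-0.5,0,0,0],
  ],
)

```text
clock: 8.88
eef_pos: [0.5304, 0.0107, 0.0872]
tool_rot: [0.107, 0.994, -0.0, 0.0]
ft_force: [-0.1, 0.4, -1.9]
grip_width: 0.0212
grasp_force: 59.1
```

```bash
python3 plan.py
python3 - <<'E'
from h import *
s=shot('scene')
cv2.imwrite('pics/c5.png',cv2.resize(s['image'][190:300,265:385],None,fx=4,fy=4,interpolation=cv2.INTER_CUBIC))
E
```

```text
t 8.88 p [0.5304 0.0107 0.0872] th 167.73 tilt 0.01 q [ 0.02  0.43 -0.18  0.96 -0.    0.23] F [-0.1  0.4 -1.9] w 0.0212 g 59.1
```

View pics/c5.png

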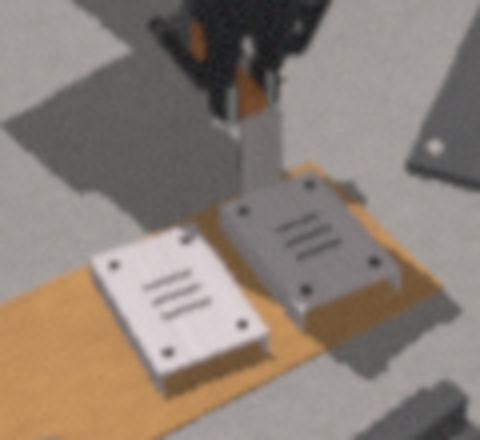

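Cover A is unmoved, with corners at (220,208), (300,325), (399,278) and (312,170), and the blade is in. Lifting.

Call:
apply_moves(
  commands=[
    [0,0,-0.2,0],
    [0,0,-0.2,0],
    [0,0,-0.15,0],
    [0,0,-0.15,0],
    [0,0,-0.3,0],
  ],
)

```text
clock: 9.35
eef_pos: [0.528, 0.0112, 0.1071]
tool_rot: [0.107, 0.994, -0.0, -0.001]
ft_force: [-0.1, -0.2, -3.4]
grip_width: 0.0212
grasp_force: 58.9
```

Call:
apply_moves(
  commands=[
    [0,0,-0.4,0],
    [0,0,-0.5,0],
    [0,0,-0.5,0],
    [0,0,-0.4,0],
    [0,0,-0.2,0],
  ],
)

```text
clock: 9.77
eef_pos: [0.5301, 0.0112, 0.1494]
tool_rot: [0.107, 0.994, 0.0, 0.002]
ft_force: [-0.0, -0.5, -2.7]
grip_width: 0.0208
grasp_force: 58.9
```

```bash
python3 plan.py .5304 .0107 .145 -153.07 .3452 .2765 .145 -153.07 .3452 .2765 .11 -153.07 .4611 .3354 .11 -153.07
```

```text
t 9.77 p [0.5301 0.0112 0.1494] th 167.75 tilt 0.18 q [ 0.02  0.36 -0.1   1.1  -0.    0.23] F [-0.  -0.5 -2.7] w 0.0208 g 58.9
shift units [-0.02 -0.02  0.22] roll units -0.653 per5 [-0.004 -0.004  0.044] rows for roll 5.5
shift units [ 2.24 16.04 -0.  ] roll units -0.0 per5 [ 0.447  3.209 -0.   ] rows for roll 0.0
shift units [-0.    0.    1.75] roll units -0.0 per5 [-0.    0.    0.35] rows for roll 0.0
shift units [-6.5  0.  -0. ] roll units -0.0 per5 [-1.3  0.  -0. ] rows for roll 0.0
```

Call:
apply_moves(
  commands=[
    [0,0,0,-0.03],
    [0,0,0,-0.045],
    [0,0,0,-0.05],
    [0,0,0,-0.05],
    [0,0,0,-0.05],
  ],
)

```text
clock: 10.18
eef_pos: [0.529, 0.0111, 0.1476]
tool_rot: [-0.012, 1.0, -0.0, 0.0]
ft_force: [-0.0, 0.1, -3.8]
grip_width: 0.021
grasp_force: 58.8
```

Call:
apply_moves(
  commands=[
    [0,0,0,-0.05],
    [0,0,0,-0.05],
    [0,0,0,-0.05],
    [0,0,0,-0.05],
    [0,0,0,-0.05],
  ],
)

```text
clock: 10.6
eef_pos: [0.529, 0.0111, 0.1475]
tool_rot: [-0.143, 0.99, -0.0, -0.0]
ft_force: [0.4, 0.6, -3.7]
grip_width: 0.021
grasp_force: 58.9
```

Call:
apply_moves(
  commands=[
    [0,0,0,-0.05],
    [0,0,0,-0.05],
    [0,0,0,-0.04],
    [0,0,0,-0.03],
    [0,0,0,-0.008],
  ],
)

```text
clock: 11.02
eef_pos: [0.5291, 0.0111, 0.1475]
tool_rot: [-0.233, 0.972, -0.0, -0.0]
ft_force: [0.5, -0.2, -3.0]
grip_width: 0.021
grasp_force: 58.9
```

Call:
apply_moves(
  commands=[
    [0.02,0.15,0,0],
    [0.04,0.3,0,0],
    [0.06,0.45,0,0],
    [0.085,0.6,0,0],
    [0.085,0.6,0,0],
  ],
)

```text
clock: 11.43
eef_pos: [0.5039, 0.047, 0.1472]
tool_rot: [-0.233, 0.973, 0.0, -0.0]
ft_force: [-0.4, 0.7, -3.0]
grip_width: 0.0211
grasp_force: 58.9
```

Call:
apply_moves(
  commands=[
    [0.085,0.6,0,0],
    [0.085,0.6,0,0],
    [0.085,0.6,0,0],
    [0.085,0.6,0,0],
    [0.085,0.6,0,0],
  ],
)

```text
clock: 11.85
eef_pos: [0.4693, 0.0968, 0.1474]
tool_rot: [-0.233, 0.972, 0.0, 0.0]
ft_force: [-0.3, 0.5, -3.6]
grip_width: 0.021
grasp_force: 58.9
```

Call:
apply_moves(
  commands=[
    [0.085,0.6,0,0],
    [0.085,0.6,0,0],
    [0.085,0.6,0,0],
    [0.085,0.6,0,0],
    [0.085,0.6,0,0],
  ],
)

```text
clock: 12.27
eef_pos: [0.4347, 0.1462, 0.1473]
tool_rot: [-0.233, 0.973, 0.0, 0.0]
ft_force: [-0.4, -0.5, -4.0]
grip_width: 0.021
grasp_force: 58.9
```

Call:
apply_moves(
  commands=[
    [0.085,0.6,0,0],
    [0.085,0.6,0,0],
    [0.085,0.6,0,0],
    [0.085,0.6,0,0],
    [0.085,0.6,0,0],
  ],
)

```text
clock: 12.68
eef_pos: [0.3999, 0.1958, 0.1473]
tool_rot: [-0.233, 0.973, 0.0, 0.0]
ft_force: [0.5, 2.0, -3.7]
grip_width: 0.021
grasp_force: 58.9
```

Call:
apply_moves(
  commands=[
    [0.085,0.6,0,0],
    [0.085,0.6,0,0],
    [0.085,0.6,0,0],
    [0.085,0.6,0,0],
    [0.085,0.6,0,0],
  ],
)

```text
clock: 13.1
eef_pos: [0.3651, 0.2454, 0.1473]
tool_rot: [-0.233, 0.973, 0.0, 0.0]
ft_force: [-0.5, -0.4, -2.6]
grip_width: 0.0211
grasp_force: 58.9
```

Call:
apply_moves(
  commands=[
    [0.085,0.6,0,0],
    [0.07,0.5,0,0],
    [0.05,0.4,0,0],
    [0.04,0.3,0,0],
    [0,0.14,0,0],
  ],
)

```text
clock: 13.52
eef_pos: [0.3434, 0.2776, 0.1473]
tool_rot: [-0.233, 0.972, 0.0, -0.0]
ft_force: [0.2, 0.3, -3.6]
grip_width: 0.0215
grasp_force: 59.0
```

```bash
python3 plan.py .3452 .2765 .11 -153.07 .4611 .3354 .11 -153.07;  python3 - <<'E'
from h import *
t=shot('top');s=shot('scene')
o=np.zeros((560,800,3),np.uint8)
a=cv2.resize(t['image'][110:230,170:290],None,fx=3.4,fy=3.4,interpolation=cv2.INTER_CUBIC);b=cv2.resize(s['image'][130:270,345:455],None,fx=3.5,fy=3.5,interpolation=cv2.INTER_CUBIC)
o[:a.shape[0],:a.shape[1]]=a;o[:b.shape[0],412:412+b.shape[1]]=b
cv2.imwrite('pics/c6.png',o[:500])
E
```

```text
t 13.52 p [0.3434 0.2776 0.1473] th -153.02 tilt 0.01 q [ 0.68  0.21 -0.33  1.03  0.    0.21] F [ 0.2  0.3 -3.6] w 0.0215 g 59.0
shift units [-0.05 -0.09  1.87] roll units 0.001 per5 [-0.011 -0.018  0.373] rows for roll 0.0
shift units [-6.5  0.  -0. ] roll units -0.0 per5 [-1.3  0.  -0. ] rows for roll 0.0
```

View pics/c6.png

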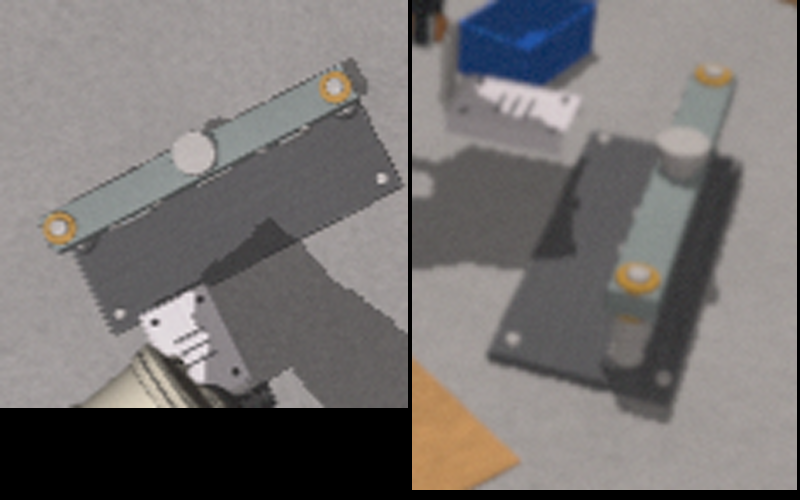

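Run:
```python
from h import *
c=shot('top')
a=np.radians(26.93);ax=np.array([np.cos(a),np.sin(a)]);lat=np.array([-ax[1],ax[0]])
D=np.array([.5844,.2932]);T=np.array([.3434,.2776])
for x,y in((140,316),(206,286)):
    X=px2w(c,((x+.5)/3.4-.5+170,(y+.5)/3.4-.5+110),.074)[:2];print('die xy',(X-D)@ax,(X-D)@lat,'rel T',(X-T)@ax,(X-T)@lat)
```

```text
die xy -0.0790483894166881 0.13157774438681524 rel T 0.14288295906826315 0.036336804872071096
die xy -0.08284150197024588 0.05676064175882333 rel T 0.13908984651470535 -0.03848029775592083
```

Call:
apply_moves(
  commands=[
    [0,0,0.2,0],
    [0,0,0.45,0],
    [0,0,0.5,0],
    [0,0,0.45,0],
    [0,0,0.25,0],
  ],
)

```text
clock: 14.08
eef_pos: [0.3433, 0.276, 0.1085]
tool_rot: [-0.232, 0.973, -0.001, -0.001]
ft_force: [-1.2, -1.3, -4.0]
grip_width: 0.0208
grasp_force: 59.0
```

Call:
apply_moves(
  commands=[
    [0,0,0,0],
    [0,0,0,0],
    [-0.05,0,0,0],
    [-0.1,0,0,0],
    [-0.15,0,0,0],
  ],
)

```text
clock: 14.5
eef_pos: [0.3497, 0.28, 0.1108]
tool_rot: [-0.233, 0.973, 0.0, 0.0]
ft_force: [-0.3, 0.1, -3.2]
grip_width: 0.0209
grasp_force: 58.9
```

```bash
python3 plan.py .4611 .3354 .11 -153.07
python3 - <<'E'
from h import *
print(np.mean([bot.camera('top') and bot.get_obs()['eef_pos'] for _ in range(4)],0))
E
```

```text
t 14.5 p [0.3497 0.28   0.1108] th -153.07 tilt 0.06 q [ 0.68  0.26 -0.37  0.94 -0.    0.2 ] F [-0.3  0.1 -3.2] w 0.0209 g 58.9
shift units [-6.22 -0.05  0.04] roll units 0.0 per5 [-1.244 -0.01   0.008] rows for roll 0.0
[0.35007024 0.28017102 0.11074353]
```

Call:
apply_moves(
  commands=[
    [-0.2,0,0,0],
    [-0.3,0,0,0],
    [-0.4,0,0,0],
    [-0.4,0,0,0],
    [-0.4,0,0,0],
  ],
)

```text
clock: 15.12
eef_pos: [0.3808, 0.2957, 0.1103]
tool_rot: [-0.233, 0.973, 0.0, 0.0]
ft_force: [0.2, 0.4, -2.9]
grip_width: 0.0211
grasp_force: 58.9
```

Call:
apply_moves(
  commands=[
    [-0.4,0,0,0],
    [-0.4,0,0,0],
    [-0.4,0,0,0],
    [-0.4,0,0,0],
    [-0.4,0,0,0],
  ],
)

```text
clock: 15.53
eef_pos: [0.416, 0.3135, 0.1102]
tool_rot: [-0.233, 0.973, -0.0, -0.0]
ft_force: [0.3, -0.1, -3.7]
grip_width: 0.021
grasp_force: 58.9
```

Call:
apply_moves(
  commands=[
    [-0.4,0,0,0],
    [-0.4,0,0,0],
    [-0.3,0,0,0],
    [-0.3,0,0,0],
    [-0.3,0,0,0],
  ],
)

```text
clock: 15.95
eef_pos: [0.446, 0.3287, 0.1102]
tool_rot: [-0.233, 0.973, -0.0, -0.0]
ft_force: [-1.0, -0.6, -3.1]
grip_width: 0.0209
grasp_force: 58.9
```

Call:
apply_moves(
  commands=[
    [-0.3,0,0,0],
    [-0.25,0,0,0],
    [-0.2,0,0,0],
    [-0.1,0,0,0],
    [0,0,0,0],
  ],
)

```text
clock: 16.37
eef_pos: [0.4611, 0.3364, 0.1103]
tool_rot: [-0.233, 0.973, 0.0, 0.0]
ft_force: [-0.2, -0.4, -3.3]
grip_width: 0.0208
grasp_force: 58.9
```

```bash
python3 plan.py .4611 .3354 .11 -153.07
```

```text
t 16.37 p [0.4611 0.3364 0.1103] th -153.08 tilt 0.01 q [ 0.63  0.48 -0.04  1.06 -0.    0.16] F [-0.2 -0.4 -3.3] w 0.0208 g 58.9
shift units [ 0.03 -0.05  0.01] roll units -0.0 per5 [ 0.005 -0.009  0.003] rows for roll 0.0
```

Lower it, then check with a picture before withdrawing.

Call:
apply_moves(
  commands=[
    [0,0,0.1,0],
    [0,0,0.12,0],
    [0,0,0.12,0],
    [0,0,0.12,0],
    [0,0,0.1,0],
  ],
)

```text
clock: 16.78
eef_pos: [0.4607, 0.3363, 0.099]
tool_rot: [-0.233, 0.973, 0.0, 0.0]
ft_force: [0.1, 0.1, -2.3]
grip_width: 0.021
grasp_force: 59.1
```

```bash
python3 plan.py;  python3 - <<'E'
from h import *
t=shot('top');s=shot('scene')
o=np.zeros((480,800,3),np.uint8)
a=cv2.resize(t['image'][130:225,175:290],None,fx=3.4,fy=3.4,interpolation=cv2.INTER_CUBIC);b=cv2.resize(s['image'][135:245,350:450],None,fx=4,fy=4,interpolation=cv2.INTER_CUBIC)
o[:a.shape[0],:a.shape[1]]=a;o[:b.shape[0],395:395+b.shape[1]]=b[:,:400]
cv2.imwrite('pics/c7.png',o[:500])
E
```

```text
t 16.78 p [0.4607 0.3363 0.099 ] th -153.07 tilt 0.02 q [ 0.63  0.49 -0.05  1.03 -0.    0.16] F [ 0.1  0.1 -2.3] w 0.021 g 59.1
```

View pics/c7.png

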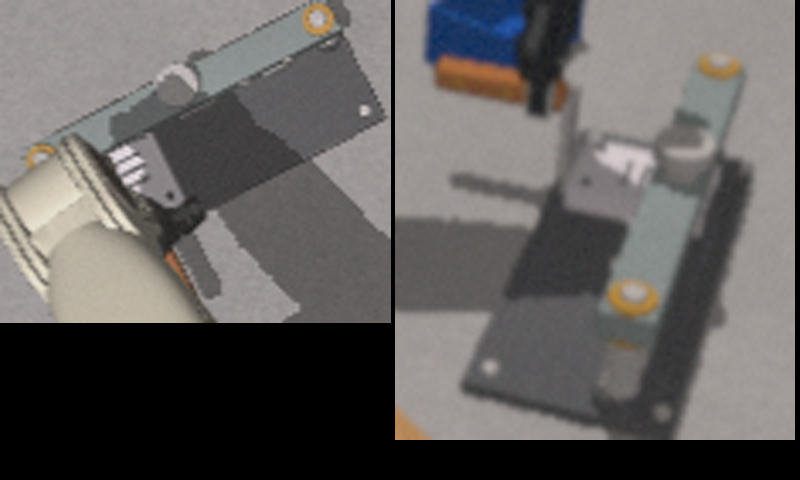

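Run:
```python
from h import *
c=shot('scene');a=np.radians(26.93);ax=np.array([np.cos(a),np.sin(a)]);lat=np.array([-ax[1],ax[0]])
D=np.array([.5925,.2918])
for x,y in((562,206),(585,132)):
    X=px2w(c,((x-395+.5)/4-.5+350,(y+.5)/4-.5+135),.032)[:2];print((X-D)@ax,(X-D)@lat)
c=shot('top');D=np.array([.5844,.2932])
for x,y in((190,198),(152,132)):
    X=px2w(c,((x+.5)/3.4-.5+175,(y+.5)/3.4-.5+130),.032)[:2];print('top',(X-D)@ax,(X-D)@lat)
```

```text
-0.05689893744707191 0.03154453134012211
-0.0651229765444151 0.1412768694688137
top -0.05811979203114506 0.05100773041784203
top 0.023814809991572216 0.054997387173825456
```

Call:
apply_moves(
  commands=[
    [0.2,0,0,0],
    [0.4,0,0,0],
    [0.6,0,0,0],
    [0.6,0,0,0],
    [0.6,0,0,0],
  ],
)

```text
clock: 17.4
eef_pos: [0.4168, 0.3139, 0.0991]
tool_rot: [-0.233, 0.973, -0.0, -0.0]
ft_force: [0.0, 0.4, -2.0]
grip_width: 0.0208
grasp_force: 59.1
```

Call:
apply_moves(
  commands=[
    [0.7,0,0,0],
    [0.7,0,0,0],
    [0.7,0,0,0],
    [0.7,0,0,0],
    [0.7,0,0,0],
  ],
)

```text
clock: 17.82
eef_pos: [0.3543, 0.2821, 0.0993]
tool_rot: [-0.233, 0.973, 0.0, 0.0]
ft_force: [-0.3, -0.1, -1.6]
grip_width: 0.0209
grasp_force: 59.1
```

Call:
apply_moves(
  commands=[
    [0.5,0,0,0],
    [0.3,0,0,0],
    [0.2,0,-0.5,0],
    [0,0,-0.8,0],
    [0,0,-0.8,0],
  ],
)

```text
clock: 18.23
eef_pos: [0.3375, 0.2736, 0.1421]
tool_rot: [-0.233, 0.973, -0.0, -0.0]
ft_force: [-1.0, -0.1, -2.1]
grip_width: 0.0213
grasp_force: 59.1
```

```bash
cat > seg.py <<'E'
from h import *
def covers(cam='top',zt=.023,box=(170,110,400,220),lo=165):
    c=shot(cam);x0,y0,x1,y1=box;g=c['image'][y0:y1,x0:x1].astype(int)
    sat=g.max(2)-g.min(2);m=((g.min(2)>lo)&(sat<28)).astype(np.uint8)
    m=cv2.morphologyEx(m,cv2.MORPH_CLOSE,np.ones((5,5)));out=[]
    for k in cv2.findContours(m,0,cv2.CHAIN_APPROX_NONE)[0]:
        if cv2.contourArea(k)<120: continue
        W=np.array([px2w(c,(p[0][0]+x0,p[0][1]+y0),zt)[:2] for p in k])
        (cx,cy),(w,h),a=cv2.minAreaRect((W*1000).astype(np.float32))
        if w<h: w,h,a=h,w,a+90
        out.append((round(cx,1),round(cy,1),round(w,1),round(h,1),round((a+90)%180-90,1)))
    return out
if __name__=='__main__':
    for lo in(140,165,185):print(lo,covers(lo=lo))
    print('bed',covers(zt=.032,lo=150))
E
python3 plan.py; python3 seg.py
```

```text
t 18.23 p [0.3375 0.2736 0.1421] th -153.07 tilt 0.02 q [ 0.68  0.2  -0.36  1.02 -0.    0.21] F [-1.  -0.1 -2.1] w 0.0213 g 59.1
140 [(595.4, 117.0, 843.9, 403.1, 89.5)]
165 [(515.2, 390.7, 85.4, 83.9, 26.3), (597.3, -107.4, 108.5, 74.6, -14.7)]
185 [(515.6, 389.7, 87.8, 76.6, 24.4), (597.0, -107.4, 108.4, 74.0, -14.1)]
bed [(594.2, 116.6, 839.6, 401.1, 89.5)]
```

```bash
python3 plan.py .3375 .2736 .142 165.8 .4194 -.0624 .142 165.8 .4194 -.0624 .0872 165.8
```

```text
t 18.43 p [0.3384 0.2743 0.1417] th -153.08 tilt 0.13 q [ 0.68  0.2  -0.36  1.01 -0.    0.21] F [-0.1 -0.4 -2.3] w 0.0209 g 59.2
shift units [ 0.06 -0.01 -0.01] roll units 0.685 per5 [ 0.011 -0.002 -0.003] rows for roll 5.7
shift units [ -8.09 -15.28  -0.  ] roll units -0.0 per5 [-1.618 -3.056 -0.   ] rows for roll 0.0
shift units [0.   0.   2.74] roll units -0.0 per5 [0.    0.    0.548] rows for roll 0.0
```

Call:
apply_moves(
  commands=[
    [0,0,0,0.069],
    [0,0,0,0.069],
    [0,0,0,0.069],
    [0,0,0,0.069],
    [0,0,0,0.069],
  ],
)

```text
clock: 18.85
eef_pos: [0.3372, 0.2733, 0.1399]
tool_rot: [-0.052, 0.999, -0.001, -0.001]
ft_force: [-0.7, -0.5, -2.0]
grip_width: 0.0212
grasp_force: 59.2
```

Call:
apply_moves(
  commands=[
    [0,0,0,0.068],
    [0,0,0,0.068],
    [0,0,0,0.068],
    [0,0,0,0.068],
    [0,0,0,0.068],
  ],
)

```text
clock: 19.27
eef_pos: [0.3372, 0.2733, 0.1399]
tool_rot: [0.125, 0.992, -0.001, -0.001]
ft_force: [0.3, -0.0, -1.8]
grip_width: 0.0213
grasp_force: 59.2
```

Call:
apply_moves(
  commands=[
    [-0.4,-0.8,0,0],
    [-0.4,-0.8,0,0],
    [-0.4,-0.8,0,0],
    [-0.4,-0.8,0,0],
    [-0.4,-0.8,0,0],
  ],
)

```text
clock: 19.68
eef_pos: [0.3564, 0.1854, 0.14]
tool_rot: [0.123, 0.992, -0.001, -0.001]
ft_force: [-0.8, 0.6, -2.2]
grip_width: 0.0214
grasp_force: 59.2
```

Call:
apply_moves(
  commands=[
    [-0.4,-0.8,0,0],
    [-0.4,-0.8,0,0],
    [-0.4,-0.8,0,0],
    [-0.4,-0.8,0,0],
    [-0.4,-0.8,0,0],
  ],
)

```text
clock: 20.1
eef_pos: [0.3756, 0.098, 0.1401]
tool_rot: [0.123, 0.992, -0.0, -0.001]
ft_force: [0.2, 0.3, -1.5]
grip_width: 0.0211
grasp_force: 59.2
```

Call:
apply_moves(
  commands=[
    [-0.4,-0.8,0,0],
    [-0.4,-0.8,0,0],
    [-0.4,-0.8,0,0],
    [-0.4,-0.8,0,0],
    [-0.4,-0.8,0,0],
  ],
)

```text
clock: 20.52
eef_pos: [0.3948, 0.0107, 0.1401]
tool_rot: [0.123, 0.992, -0.0, -0.001]
ft_force: [-0.8, -0.1, -2.4]
grip_width: 0.021
grasp_force: 59.2
```

Call:
apply_moves(
  commands=[
    [-0.4,-0.8,0,0],
    [-0.4,-0.8,0,0],
    [-0.4,-0.8,0,0],
    [-0.4,-0.8,0,0],
    [-0.3,0,0,0],
  ],
)

```text
clock: 20.93
eef_pos: [0.4158, -0.0618, 0.14]
tool_rot: [0.125, 0.992, -0.001, -0.001]
ft_force: [0.1, 0.5, -3.0]
grip_width: 0.0211
grasp_force: 59.4
```

```bash
python3 plan.py .4194 -.0624 .0872 165.8;python3 seg.py
python3 - <<'E'
from h import *
t=shot('top')
cv2.imwrite('pics/c8.png',cv2.resize(t['image'][115:225,175:395],None,fx=3.5,fy=3.5,interpolation=cv2.INTER_CUBIC))
E
```

```text
t 20.93 p [ 0.4158 -0.0618  0.14  ] th 165.63 tilt 0.15 q [-0.15  0.18 -0.39  1.01 -0.    0.1 ] F [ 0.1  0.5 -3. ] w 0.0211 g 59.4
shift units [-0.18  0.02  2.64] roll units -0.003 per5 [-0.037  0.004  0.528] rows for roll 0.0
140 [(595.4, 117.0, 843.9, 403.1, 89.5)]
165 [(432.6, -91.4, 127.4, 89.3, 85.3), (515.4, 390.0, 91.0, 78.6, 21.7), (597.7, -107.6, 108.2, 74.0, -14.1)]
185 [(515.5, 389.9, 87.4, 76.8, 24.7), (597.1, -107.4, 106.8, 74.0, -14.1)]
bed [(441.1, -92.7, 134.2, 98.0, 89.3), (477.6, -179.3, 127.1, 61.3, 80.6), (514.4, 388.8, 85.0, 83.5, 26.3), (596.6, -106.5, 107.0, 75.1, -14.7), (594.5, 117.2, 838.4, 400.4, 89.5)]
```

View pics/c8.png

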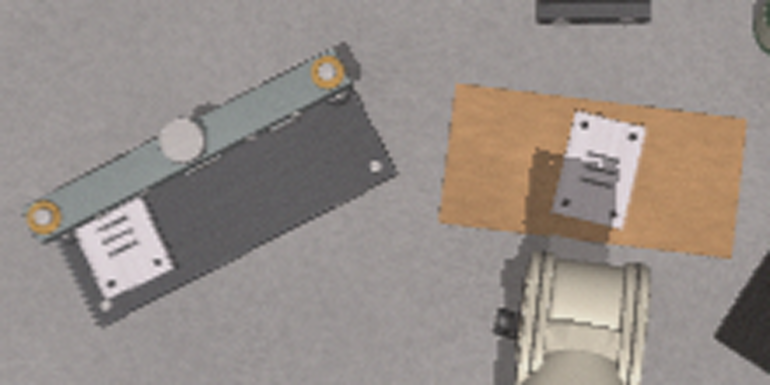

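Picture c8 shows B unmoved at (603,170). Cover A, in the die at (125,247), now sits about 18 mm too far to +y, so it was knocked after release. I'll fix that after B; carrying on with B.

Call:
apply_moves(
  commands=[
    [-0.18,0.02,0.4,0],
    [0,0,0.6,0],
    [0,0,0.7,0],
    [0,0,0.6,0],
    [0,0,0.32,0],
  ],
)

```text
clock: 21.6
eef_pos: [0.419, -0.0594, 0.0869]
tool_rot: [0.123, 0.992, 0.0, -0.001]
ft_force: [-0.2, 0.1, -1.8]
grip_width: 0.021
grasp_force: 59.4
```

Call:
apply_moves(
  commands=[
    [0,0,0,0],
    [0,0,0,0],
    [0,0,0,0],
    [-0.1,0,0,0],
    [-0.2,0,0,0],
  ],
)

```text
clock: 22.02
eef_pos: [0.4263, -0.0617, 0.0893]
tool_rot: [0.123, 0.992, -0.0, 0.001]
ft_force: [0.1, -0.6, -2.1]
grip_width: 0.0206
grasp_force: 59.4
```

```bash
python3 plan.py .5144 -.0864 .0872 165.8
```

```text
t 22.02 p [ 0.4263 -0.0617  0.0893] th 165.83 tilt 0.06 q [-0.14  0.26 -0.44  0.87 -0.    0.1 ] F [ 0.1 -0.6 -2.1] w 0.0206 g 59.4
shift units [-4.58 -0.12  0.11] roll units 0.001 per5 [-0.915 -0.024  0.021] rows for roll 0.0
```

Call:
apply_moves(
  commands=[
    [-0.08,-0.12,0.05,0],
    [-0.5,0,0,0],
    [-0.5,0,0,0],
    [-0.5,0,0,0],
    [-0.5,0,0,0],
  ],
)

```text
clock: 22.43
eef_pos: [0.4674, -0.0747, 0.0879]
tool_rot: [0.124, 0.992, -0.0, 0.001]
ft_force: [-0.2, -0.5, -2.4]
grip_width: 0.021
grasp_force: 59.4
```

Call:
apply_moves(
  commands=[
    [-0.5,0,0,0],
    [-0.5,0,0,0],
    [-0.5,0,0,0],
    [-0.5,0,0,0],
    [-0.5,0,0,0],
  ],
)

```text
clock: 22.85
eef_pos: [0.5158, -0.0869, 0.0876]
tool_rot: [0.123, 0.992, -0.0, 0.0]
ft_force: [0.4, -0.3, -1.5]
grip_width: 0.0207
grasp_force: 59.4
```

Call:
apply_moves(
  commands=[
    [0,0,0,0],
    [0,0,0,0],
    [0,0,-0.1,0],
    [0,0,-0.15,0],
    [0,0,-0.15,0],
  ],
)

```text
clock: 23.27
eef_pos: [0.5135, -0.0863, 0.0959]
tool_rot: [0.123, 0.992, 0.0, -0.0]
ft_force: [-0.4, 0.5, -2.1]
grip_width: 0.0208
grasp_force: 59.4
```

Call:
apply_moves(
  commands=[
    [0,0,-0.15,0],
    [0,0,-0.15,0],
    [0,0,-0.2,0],
    [0,0,-0.2,0],
    [0,0,-0.2,0],
  ],
)

```text
clock: 23.68
eef_pos: [0.514, -0.0864, 0.1141]
tool_rot: [0.123, 0.992, -0.0, -0.0]
ft_force: [0.8, 0.2, -4.2]
grip_width: 0.021
grasp_force: 59.2
```

```bash
python3 plan.py; python3 seg.py
```

```text
t 23.68 p [ 0.514  -0.0864  0.1141] th 165.83 tilt 0.01 q [-0.17  0.38 -0.17  1.01 -0.    0.08] F [ 0.8  0.2 -4.2] w 0.021 g 59.2
140 [(595.4, 117.0, 843.9, 403.1, 89.5)]
165 [(515.1, 390.6, 88.8, 79.9, 23.6), (555.4, -123.4, 122.0, 104.7, 80.9)]
185 [(515.5, 389.9, 87.4, 76.8, 24.7)]
bed [(435.9, 465.8, 130.0, 76.1, -89.8), (514.4, 388.8, 85.0, 83.5, 26.3), (495.4, -156.4, 229.4, 205.6, -6.5), (482.4, 126.4, 282.1, 198.4, -55.6), (673.6, -234.5, 310.9, 190.1, 40.9), (758.9, 100.6, 172.3, 70.7, 89.5), (682.0, 393.6, 421.5, 156.3, -56.7), (768.1, 513.3, 88.5, 52.3, -38.1)]
```

Call:
apply_moves(
  commands=[
    [0,0,-0.3,-0.03],
    [0,0,-0.4,-0.045],
    [0,0,-0.4,-0.05],
    [0,0,-0.35,-0.05],
    [0,0,-0.2,-0.05],
  ],
)

```text
clock: 24.3
eef_pos: [0.5143, -0.0865, 0.1472]
tool_rot: [0.005, 1.0, -0.0, 0.0]
ft_force: [1.0, -1.1, -3.6]
grip_width: 0.0209
grasp_force: 59.2
```

Call:
apply_moves(
  commands=[
    [0,0,0,-0.05],
    [0,0,0,-0.05],
    [0,0,0,-0.05],
    [0,0,0,-0.05],
    [0,0,0,-0.05],
  ],
)

```text
clock: 24.72
eef_pos: [0.5138, -0.0864, 0.1463]
tool_rot: [-0.126, 0.992, -0.0, -0.0]
ft_force: [0.2, 0.5, -3.5]
grip_width: 0.0213
grasp_force: 59.1
```

Call:
apply_moves(
  commands=[
    [0,0,0,-0.05],
    [0,0,0,-0.05],
    [0,0,0,-0.05],
    [0,0,0,-0.04],
    [0,0,0,-0.02],
  ],
)

```text
clock: 25.13
eef_pos: [0.5138, -0.0864, 0.1463]
tool_rot: [-0.234, 0.972, -0.0, -0.0]
ft_force: [-0.9, 0.3, -3.9]
grip_width: 0.0212
grasp_force: 59.2
```

```bash
python3 plan.py .4322 .1054 .147 -153.07 .4322 .1054 .1105 -153.07 .5481 .1643 .1105 -153.07
```

```text
t 25.13 p [ 0.5138 -0.0864  0.1463] th -152.98 tilt 0.05 q [-0.17  0.35 -0.13  1.09 -0.   -0.64] F [-0.9  0.3 -3.9] w 0.0212 g 59.2
shift units [-0.72 10.4  -0.03] roll units 0.001 per5 [-0.144  2.08  -0.007] rows for roll 0.0
shift units [-0.    0.    1.82] roll units -0.0 per5 [-0.     0.     0.365] rows for roll 0.0
shift units [-6.5  0.  -0. ] roll units -0.0 per5 [-1.3  0.  -0. ] rows for roll 0.0
```

Call:
apply_moves(
  commands=[
    [0,0.15,0,0],
    [0,0.3,0,0],
    [0,0.45,0,0],
    [0,0.6,0,0],
    [0,0.6,0,0],
  ],
)

```text
clock: 25.55
eef_pos: [0.4942, -0.0478, 0.1466]
tool_rot: [-0.233, 0.973, 0.0, -0.0]
ft_force: [-0.4, -0.2, -3.7]
grip_width: 0.0209
grasp_force: 59.2
```

Call:
apply_moves(
  commands=[
    [-0.07,0.6,0,0],
    [-0.07,0.6,0,0],
    [-0.07,0.6,0,0],
    [-0.07,0.6,0,0],
    [-0.07,0.6,0,0],
  ],
)

```text
clock: 25.97
eef_pos: [0.4737, 0.0091, 0.1468]
tool_rot: [-0.233, 0.972, 0.0, 0.0]
ft_force: [-0.1, -0.4, -3.5]
grip_width: 0.0208
grasp_force: 59.2
```

Call:
apply_moves(
  commands=[
    [-0.07,0.6,0,0],
    [-0.07,0.6,0,0],
    [-0.07,0.6,0,0],
    [-0.07,0.6,0,0],
    [-0.07,0.6,0,0],
  ],
)

```text
clock: 26.38
eef_pos: [0.4528, 0.0655, 0.1468]
tool_rot: [-0.233, 0.973, 0.0, 0.0]
ft_force: [0.2, -0.6, -4.0]
grip_width: 0.0211
grasp_force: 59.2
```

Call:
apply_moves(
  commands=[
    [0,0.6,0,0],
    [0,0.6,0,0],
    [0,0.5,0,0],
    [0,0.4,0,0],
    [0,0.2,0,0],
  ],
)

```text
clock: 26.8
eef_pos: [0.4318, 0.1065, 0.1467]
tool_rot: [-0.233, 0.972, 0.0, -0.0]
ft_force: [-0.5, 0.2, -3.9]
grip_width: 0.0211
grasp_force: 59.2
```

Call:
apply_moves(
  commands=[
    [0,0,0.2,0],
    [0,0,0.45,0],
    [0,0,0.5,0],
    [0,0,0.4,0],
    [0,0,0.22,0],
  ],
)

```text
clock: 27.22
eef_pos: [0.4316, 0.1047, 0.1096]
tool_rot: [-0.232, 0.973, -0.0, -0.001]
ft_force: [0.1, -0.4, -3.8]
grip_width: 0.0213
grasp_force: 59.2
```

Call:
apply_moves(
  commands=[
    [0,0,0,0],
    [0,0,0,0],
    [0,0,0,0],
    [0,0,0,0],
    [0,0,0,0],
  ],
)

```text
clock: 27.63
eef_pos: [0.4328, 0.1055, 0.1118]
tool_rot: [-0.233, 0.973, 0.0, 0.001]
ft_force: [-0.0, 0.9, -3.9]
grip_width: 0.0212
grasp_force: 59.2
```

```bash
python3 plan.py .5481 .1643 .1105 -153.07;python3 - <<'E'
from seg import *
print(np.mean([bot.camera('top') and bot.get_obs()['eef_pos'] for _ in range(4)],0))
print(covers(zt=.038,lo=165),covers(zt=.038,lo=185))
E
```

```text
t 27.63 p [0.4328 0.1055 0.1118] th -153.08 tilt 0.06 q [ 0.24  0.25 -0.37  0.94 -0.   -0.23] F [-0.   0.9 -3.9] w 0.0212 g 59.2
shift units [-6.47  0.01  0.06] roll units -0.0 per5 [-1.294  0.003  0.013] rows for roll 0.0
[0.43264599 0.10545902 0.11163052]
[(446.0, 139.0, 122.0, 86.4, -78.5), (513.8, 387.3, 87.7, 80.1, 23.9), (536.4, 167.7, 66.2, 48.4, -72.0)] [(514.2, 386.5, 87.1, 76.0, 24.4), (534.6, 162.6, 64.6, 47.2, -63.8)]
```

Call:
apply_moves(
  commands=[
    [-0.1,0,0.05,0],
    [-0.2,0,0,0],
    [-0.35,0,0,0],
    [-0.4,0,0,0],
    [-0.4,0,0,0],
  ],
)

```text
clock: 28.35
eef_pos: [0.4594, 0.1191, 0.1104]
tool_rot: [-0.233, 0.973, 0.0, 0.0]
ft_force: [0.3, -0.3, -3.1]
grip_width: 0.0208
grasp_force: 59.2
```

Call:
apply_moves(
  commands=[
    [-0.4,0,0,0],
    [-0.4,0,0,0],
    [-0.4,0,0,0],
    [-0.4,0,0,0],
    [-0.4,0,0,0],
  ],
)

```text
clock: 28.77
eef_pos: [0.4947, 0.1371, 0.1102]
tool_rot: [-0.233, 0.973, -0.0, -0.0]
ft_force: [-0.9, -0.2, -3.5]
grip_width: 0.021
grasp_force: 59.2
```

Call:
apply_moves(
  commands=[
    [-0.4,0,0,0],
    [-0.4,0,0,0],
    [-0.35,0,0,0],
    [-0.3,0,0,0],
    [-0.3,0,0,0],
  ],
)

```text
clock: 29.18
eef_pos: [0.5256, 0.1528, 0.1102]
tool_rot: [-0.233, 0.973, -0.0, -0.0]
ft_force: [-0.3, -0.3, -3.8]
grip_width: 0.0212
grasp_force: 59.2
```

Call:
apply_moves(
  commands=[
    [-0.3,0,0,0],
    [-0.3,0,0,0],
    [-0.3,0,0,0],
    [-0.2,0,0,0],
    [-0.17,0,0,0],
  ],
)

```text
clock: 29.6
eef_pos: [0.5483, 0.1642, 0.1103]
tool_rot: [-0.233, 0.973, 0.0, 0.0]
ft_force: [0.1, 0.1, -3.4]
grip_width: 0.021
grasp_force: 59.2
```

Call:
apply_moves(
  commands=[
    [0,0,0.1,0],
    [0,0,0.12,0],
    [0,0,0.12,0],
    [0,0,0.12,0],
    [0,0,0.1,0],
  ],
)

```text
clock: 30.02
eef_pos: [0.5477, 0.1639, 0.099]
tool_rot: [-0.233, 0.973, -0.0, 0.0]
ft_force: [0.8, -0.3, -3.3]
grip_width: 0.0209
grasp_force: 59.3
```

```bash
python3 plan.py .5481 .1643 .099 -153.07
```

```text
t 30.02 p [0.5477 0.1639 0.099 ] th -153.08 tilt 0.01 q [ 0.29  0.49 -0.05  1.03 -0.   -0.18] F [ 0.8 -0.3 -3.3] w 0.0209 g 59.3
shift units [-0.03  0.01  0.  ] roll units -0.0 per5 [-0.005  0.002  0.   ] rows for roll 0.0
```

Call:
apply_moves(
  commands=[
    [0.2,0,0,0],
    [0.4,0,0,0],
    [0.6,0,0,0],
    [0.6,0,0,0],
    [0.6,0,0,0],
  ],
)

```text
clock: 30.43
eef_pos: [0.5038, 0.1417, 0.0993]
tool_rot: [-0.233, 0.973, -0.0, -0.0]
ft_force: [-0.6, -0.6, -1.8]
grip_width: 0.0209
grasp_force: 59.4
```

Call:
apply_moves(
  commands=[
    [0.7,0,0,0],
    [0.7,0,0,0],
    [0.7,0,0,0],
    [0.7,0,0,0],
    [0.7,0,0,0],
  ],
)

```text
clock: 30.85
eef_pos: [0.4413, 0.11, 0.0994]
tool_rot: [-0.233, 0.973, -0.0, 0.0]
ft_force: [0.0, 0.5, -2.7]
grip_width: 0.0214
grasp_force: 59.4
```

Call:
apply_moves(
  commands=[
    [0.7,0,0,0],
    [0.7,0,0,0],
    [0.5,0,0,0],
    [0.5,0,0,0],
    [0,0,0,0],
  ],
)

```text
clock: 31.27
eef_pos: [0.3974, 0.0879, 0.0991]
tool_rot: [-0.233, 0.973, -0.0, -0.001]
ft_force: [-1.1, -0.4, -2.1]
grip_width: 0.0208
grasp_force: 59.4
```

```bash
cat > nest.py <<'E'
from seg import *
# visible front part of covers in die: report in die frame (top-camera die)
D=np.array([.5844,.2932]);a=np.radians(26.93);ax=np.array([np.cos(a),np.sin(a)]);lat=np.array([-ax[1],ax[0]])
c=shot('top');x0,y0,x1,y1=170,120,300,225
for lo in(165,185):
    g=c['image'][y0:y1,x0:x1].astype(int);m=((g.min(2)>lo)&(g.max(2)-g.min(2)<28)).astype(np.uint8)
    m=cv2.morphologyEx(m,cv2.MORPH_CLOSE,np.ones((5,5)))
    n,l=cv2.connectedComponents(m)
    for i in range(1,n):
        v,u=np.nonzero(l==i)
        if len(u)<80: continue
        W=np.array([px2w(c,(p+x0,q+y0),.032)[:2] for p,q in zip(u,v)])-D
        X=W@ax;Y=W@lat
        s=[(np.median([X[b]]),np.percentile(Y[b],[3,97])) for b in [(abs(X-k)<.006) for k in(-.05,-.035,-.02,-.005)] if b.sum()>4]
        print(lo,len(u),'xmin',np.percentile(X,2).round(4),'xmax',X.max().round(4),'Y by X:',[(round(p,3),q.round(3).tolist(),round(q.mean(),4)) for p,q in s])
E
python3 plan.py;python3 nest.py
```

```text
t 31.27 p [0.3974 0.0879 0.0991] th -153.11 tilt 0.11 q [ 0.22  0.2  -0.48  0.89 -0.   -0.25] F [-1.1 -0.4 -2.1] w 0.0208 g 59.4
165 463 xmin -0.0577 xmax 0.0241 Y by X: [(np.float64(-0.05), [-0.132, -0.062], np.float64(-0.0969)), (np.float64(-0.035), [-0.132, -0.062], np.float64(-0.0971)), (np.float64(-0.02), [-0.131, -0.062], np.float64(-0.0966)), (np.float64(-0.005), [-0.133, -0.062], np.float64(-0.0975))]
165 112 xmin 0.0385 xmax 0.0782 Y by X: []
165 463 xmin -0.0555 xmax 0.0237 Y by X: [(np.float64(-0.05), [0.082, 0.153], np.float64(0.1173)), (np.float64(-0.035), [0.08, 0.149], np.float64(0.1147)), (np.float64(-0.02), [0.08, 0.149], np.float64(0.1146)), (np.float64(-0.005), [0.078, 0.149], np.float64(0.1138))]
165 338 xmin -0.2781 xmax -0.1992 Y by X: []
185 455 xmin -0.0566 xmax 0.0241 Y by X: [(np.float64(-0.05), [-0.132, -0.062], np.float64(-0.0969)), (np.float64(-0.035), [-0.132, -0.064], np.float64(-0.0978)), (np.float64(-0.02), [-0.131, -0.062], np.float64(-0.0966)), (np.float64(-0.005), [-0.133, -0.062], np.float64(-0.0975))]
185 439 xmin -0.0539 xmax 0.0236 Y by X: [(np.float64(-0.05), [0.082, 0.15], np.float64(0.1156)), (np.float64(-0.035), [0.08, 0.149], np.float64(0.1147)), (np.float64(-0.02), [0.08, 0.148], np.float64(0.1138)), (np.float64(-0.005), [0.081, 0.148], np.float64(0.1145))]
```

```bash
python3 plan.py .3974 .0879 .13 -155.6 .3379 .3035 .13 -155.6 .3379 .3035 .0985 -155.6 .4517 .3552 .0985 -155.6
```

```text
t 31.32 p [0.399  0.0885 0.0993] th -153.1 tilt 0.0 q [ 0.22  0.21 -0.48  0.89  0.   -0.25] F [ 0.5  0.3 -2.8] w 0.0208 g 59.4
shift units [ 0.08  0.01 -1.54] roll units 0.042 per5 [ 0.016  0.002 -0.307] rows for roll 0.3
shift units [-1.74 11.05 -0.  ] roll units -0.0 per5 [-0.349  2.209 -0.   ] rows for roll 0.0
shift units [-0.    0.    1.58] roll units -0.0 per5 [-0.     0.     0.315] rows for roll 0.0
shift units [-6.25  0.   -0.  ] roll units -0.0 per5 [-1.25e+00  1.00e-03 -0.00e+00] rows for roll 0.0
```

Call:
apply_moves(
  commands=[
    [0,0,-0.3,0.021],
    [0,0,-0.3,0.021],
    [0,0,-0.3,0],
    [0,0,-0.3,0],
    [0,0,-0.3,0],
  ],
)

```text
clock: 31.73
eef_pos: [0.4004, 0.0891, 0.13]
tool_rot: [-0.211, 0.977, 0.0, 0.0]
ft_force: [0.0, 0.2, -2.6]
grip_width: 0.0209
grasp_force: 59.5
```

Call:
apply_moves(
  commands=[
    [-0.1,0.8,0,0],
    [-0.1,0.8,0,0],
    [-0.1,0.8,0,0],
    [-0.1,0.8,0,0],
    [-0.1,0.8,0,0],
  ],
)

```text
clock: 32.15
eef_pos: [0.3759, 0.1667, 0.1297]
tool_rot: [-0.211, 0.977, 0.0, 0.0]
ft_force: [0.4, 0.1, -1.9]
grip_width: 0.021
grasp_force: 59.5
```

Call:
apply_moves(
  commands=[
    [-0.1,0.8,0,0],
    [-0.1,0.8,0,0],
    [-0.1,0.8,0,0],
    [-0.1,0.8,0,0],
    [-0.1,0.8,0,0],
  ],
)

```text
clock: 32.57
eef_pos: [0.3518, 0.2438, 0.1296]
tool_rot: [-0.211, 0.977, 0.0, 0.0]
ft_force: [-1.1, -0.5, -2.4]
grip_width: 0.0211
grasp_force: 59.5
```

Call:
apply_moves(
  commands=[
    [-0.2,0.8,0,0],
    [-0.2,0.8,0,0],
    [-0.2,0.7,0,0],
    [-0.1,0.5,0,0],
    [0,0.25,0,0],
  ],
)

```text
clock: 32.98
eef_pos: [0.3395, 0.3057, 0.1295]
tool_rot: [-0.212, 0.977, 0.0, 0.0]
ft_force: [0.2, -0.3, -2.7]
grip_width: 0.0213
grasp_force: 59.6
```

Call:
apply_moves(
  commands=[
    [0,0,0.3,0],
    [0,0,0.4,0],
    [0,0,0.4,0],
    [0,0,0.3,0],
    [0,0,0.1,0],
  ],
)

```text
clock: 33.4
eef_pos: [0.3386, 0.3027, 0.0974]
tool_rot: [-0.211, 0.978, -0.001, -0.001]
ft_force: [0.4, -0.1, -2.5]
grip_width: 0.0209
grasp_force: 59.6
```

Call:
apply_moves(
  commands=[
    [0,0,0,0],
    [0,0,0,0],
    [0,0,0,0],
    [0,0,0,0],
    [0,0,0,0],
  ],
)

```text
clock: 33.82
eef_pos: [0.3397, 0.3043, 0.0995]
tool_rot: [-0.211, 0.977, 0.0, 0.0]
ft_force: [-0.9, 0.0, -2.6]
grip_width: 0.0211
grasp_force: 59.6
```

```bash
python3 plan.py .4517 .3552 .0985 -155.6;python3 nest.py|tail -3
```

```text
t 33.82 p [0.3397 0.3043 0.0995] th -155.6 tilt 0.05 q [ 0.73  0.29 -0.37  0.92 -0.    0.3 ] F [-0.9  0.  -2.6] w 0.0211 g 59.6
shift units [-6.15  0.    0.05] roll units 0.0 per5 [-1.23e+00  1.00e-03  1.00e-02] rows for roll 0.0
185 458 xmin -0.0566 xmax 0.0241 Y by X: [(np.float64(-0.05), [-0.132, -0.062], np.float64(-0.0969)), (np.float64(-0.035), [-0.132, -0.062], np.float64(-0.0971)), (np.float64(-0.02), [-0.131, -0.062], np.float64(-0.0966)), (np.float64(-0.005), [-0.133, -0.062], np.float64(-0.0975))]
185 442 xmin -0.0539 xmax 0.0237 Y by X: [(np.float64(-0.05), [0.082, 0.15], np.float64(0.1156)), (np.float64(-0.035), [0.08, 0.149], np.float64(0.1147)), (np.float64(-0.02), [0.08, 0.148], np.float64(0.1138)), (np.float64(-0.005), [0.081, 0.148], np.float64(0.1145))]
185 94 xmin -0.1608 xmax -0.1105 Y by X: []
```

Call:
apply_moves(
  commands=[
    [-0.2,0,0.03,0],
    [-0.4,0,0,0],
    [-0.4,0,0,0],
    [-0.4,0,0,0],
    [-0.4,0,0,0],
  ],
)

```text
clock: 34.28
eef_pos: [0.3734, 0.3196, 0.0986]
tool_rot: [-0.211, 0.977, 0.0, 0.0]
ft_force: [0.1, -0.3, -1.3]
grip_width: 0.0208
grasp_force: 59.6
```

Call:
apply_moves(
  commands=[
    [-0.4,0,0,0],
    [-0.4,0,0,0],
    [-0.4,0,0,0],
    [-0.4,0,0,0],
    [-0.4,0,0,0],
  ],
)

```text
clock: 34.7
eef_pos: [0.4094, 0.3358, 0.0984]
tool_rot: [-0.211, 0.977, -0.0, -0.0]
ft_force: [0.3, 0.1, -1.2]
grip_width: 0.0214
grasp_force: 59.6
```

Call:
apply_moves(
  commands=[
    [-0.4,0,0,0],
    [-0.4,0,0,0],
    [-0.4,0,0,0],
    [-0.4,0,0,0],
    [-0.4,0,0,0],
  ],
)

```text
clock: 35.12
eef_pos: [0.4457, 0.3524, 0.0985]
tool_rot: [-0.211, 0.977, 0.0, -0.0]
ft_force: [0.6, -0.6, -1.6]
grip_width: 0.021
grasp_force: 59.6
```

Call:
apply_moves(
  commands=[
    [-0.25,0,0,0],
    [-0.1,0,0,0],
    [0,0,0,0],
    [0,0,0,0],
    [0,0,0,0],
  ],
)

```text
clock: 35.53
eef_pos: [0.451, 0.3547, 0.0984]
tool_rot: [-0.211, 0.977, -0.0, -0.0]
ft_force: [-0.6, 0.3, -2.7]
grip_width: 0.021
grasp_force: 59.6
```

```bash
python3 plan.py .4517 .3552 .0985 -155.6 ;python3 - <<'E'
from seg import *
s=shot('scene')
cv2.imwrite('pics/c9.png',cv2.resize(s['image'][135:245,350:450],None,fx=5,fy=5,interpolation=cv2.INTER_CUBIC))
E
```

```text
t 35.53 p [0.451  0.3547 0.0984] th -155.59 tilt 0.04 q [ 0.67  0.49 -0.04  1.03  0.    0.24] F [-0.6  0.3 -2.7] w 0.021 g 59.6
shift units [-0.04  0.01 -0.  ] roll units 0.0 per5 [-0.009  0.001 -0.001] rows for roll 0.0
```

View pics/c9.png

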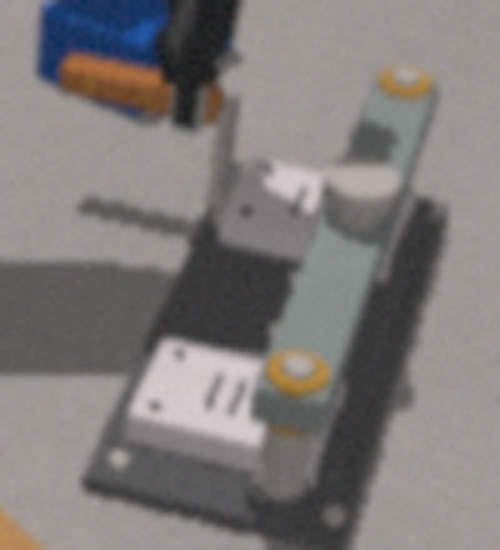

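Call:
apply_moves(
  commands=[
    [0,0,-0.1,0],
    [0,0,-0.1,0],
    [0,0,-0.1,0],
    [0,0,-0.1,0],
    [0,0,-0.1,0],
  ],
)

```text
clock: 36.0
eef_pos: [0.4512, 0.3548, 0.1086]
tool_rot: [-0.211, 0.977, -0.0, -0.0]
ft_force: [0.3, -0.8, -4.3]
grip_width: 0.021
grasp_force: 59.4
```

Call:
apply_moves(
  commands=[
    [0,0,0,0],
    [0,0,0,0],
    [0,0,0,0],
    [0,0,0,0],
    [0,0,0,0],
  ],
)

```text
clock: 36.42
eef_pos: [0.4513, 0.3549, 0.1083]
tool_rot: [-0.211, 0.977, -0.0, -0.0]
ft_force: [0.3, 0.0, -2.9]
grip_width: 0.0214
grasp_force: 59.4
```

```bash
python3 plan.py .4608 .336 .1085 -153.07
```

```text
t 36.42 p [0.4513 0.3549 0.1083] th -155.59 tilt 0.03 q [ 0.67  0.48 -0.03  1.06  0.    0.24] F [ 0.3  0.  -2.9] w 0.0214 g 59.4
shift units [-0.04 -1.06 -0.01] roll units -0.042 per5 [-0.009 -0.211 -0.002] rows for roll 0.4
```

Call:
apply_moves(
  commands=[
    [0,-0.1,0,0],
    [0,-0.2,0,-0.01],
    [0,-0.25,0,-0.01],
    [0,-0.25,0,-0.01],
    [-0.04,-0.2,0,-0.01],
  ],
)

```text
clock: 36.83
eef_pos: [0.4609, 0.3363, 0.1085]
tool_rot: [-0.232, 0.973, -0.0, -0.0]
ft_force: [0.1, -0.0, -4.4]
grip_width: 0.021
grasp_force: 59.3
```

Call:
apply_moves(
  commands=[
    [0,-0.06,0,0],
    [0,0,0.1,0],
    [0,0,0.12,0],
    [0,0,0.14,0],
    [0,0,0.12,0],
  ],
)

```text
clock: 37.25
eef_pos: [0.4613, 0.3364, 0.0988]
tool_rot: [-0.232, 0.973, 0.0, 0.0]
ft_force: [0.3, -0.1, -2.4]
grip_width: 0.0211
grasp_force: 59.4
```

```bash
python3 plan.py .4608 .336 .099 -153.07; python3 nest.py
```

```text
t 37.25 p [0.4613 0.3364 0.0988] th -153.18 tilt 0.03 q [ 0.63  0.49 -0.05  1.03  0.    0.16] F [ 0.3 -0.1 -2.4] w 0.0211 g 59.4
shift units [ 0.03 -0.01 -0.01] roll units -0.002 per5 [ 0.006 -0.002 -0.002] rows for roll 0.0
165 465 xmin -0.058 xmax 0.0241 Y by X: [(np.float64(-0.05), [-0.132, -0.063], np.float64(-0.0976)), (np.float64(-0.035), [-0.132, -0.062], np.float64(-0.0971)), (np.float64(-0.02), [-0.131, -0.062], np.float64(-0.0966)), (np.float64(-0.005), [-0.133, -0.062], np.float64(-0.0975))]
165 680 xmin -0.0634 xmax 0.0383 Y by X: [(np.float64(-0.049), [0.122, 0.241], np.float64(0.1815)), (np.float64(-0.034), [0.127, 0.242], np.float64(0.1846)), (np.float64(-0.02), [0.13, 0.242], np.float64(0.186)), (np.float64(-0.005), [0.13, 0.242], np.float64(0.1861))]
185 455 xmin -0.0566 xmax 0.0241 Y by X: [(np.float64(-0.05), [-0.132, -0.063], np.float64(-0.0976)), (np.float64(-0.035), [-0.132, -0.064], np.float64(-0.0978)), (np.float64(-0.02), [-0.131, -0.062], np.float64(-0.0966)), (np.float64(-0.005), [-0.133, -0.062], np.float64(-0.0975))]
185 81 xmin -0.0101 xmax 0.0144 Y by X: [(np.float64(-0.004), [0.157, 0.215], np.float64(0.1861))]
```

Call:
apply_moves(
  commands=[
    [0.2,0,0,0],
    [0.4,0,0,0],
    [0.6,0,0,0],
    [0.6,0,0,0],
    [0.6,0,0,0],
  ],
)

```text
clock: 37.72
eef_pos: [0.4172, 0.314, 0.099]
tool_rot: [-0.232, 0.973, -0.0, -0.0]
ft_force: [-0.5, 0.7, -2.1]
grip_width: 0.021
grasp_force: 59.4
```

Call:
apply_moves(
  commands=[
    [0.7,0,0,0],
    [0.7,0,0,0],
    [0.7,0,0,0],
    [0.7,0,0,0],
    [0.5,0,0,0],
  ],
)

```text
clock: 38.13
eef_pos: [0.3576, 0.2837, 0.099]
tool_rot: [-0.232, 0.973, -0.0, -0.0]
ft_force: [1.0, -0.7, -2.0]
grip_width: 0.0208
grasp_force: 59.4
```

Call:
apply_moves(
  commands=[
    [0.3,0,-0.5,0],
    [0,0,-0.8,0],
    [0,0,-0.8,0],
    [0,0,-0.5,0],
    [0,0,-0.3,0],
  ],
)

```text
clock: 38.55
eef_pos: [0.3551, 0.2828, 0.1594]
tool_rot: [-0.232, 0.973, 0.001, 0.002]
ft_force: [-0.7, 0.5, -0.8]
grip_width: 0.0208
grasp_force: 59.5
```

```bash
python3 nest.py; python3 plan.py .40 0 .155 -153.07 .5005 -.342 .155 -153.07 .5005 -.342 .082 141
```

```text
165 468 xmin -0.0581 xmax 0.0241 Y by X: [(np.float64(-0.05), [-0.132, -0.062], np.float64(-0.0969)), (np.float64(-0.035), [-0.132, -0.062], np.float64(-0.0971)), (np.float64(-0.02), [-0.131, -0.062], np.float64(-0.0966)), (np.float64(-0.005), [-0.133, -0.062], np.float64(-0.0975))]
165 113 xmin 0.0385 xmax 0.0782 Y by X: []
165 457 xmin -0.0542 xmax 0.0244 Y by X: [(np.float64(-0.05), [0.062, 0.13], np.float64(0.0963)), (np.float64(-0.035), [0.059, 0.128], np.float64(0.0939)), (np.float64(-0.02), [0.061, 0.13], np.float64(0.0953)), (np.float64(-0.005), [0.059, 0.131], np.float64(0.0952))]
165 111 xmin -0.1463 xmax -0.0973 Y by X: []
165 113 xmin -0.1551 xmax -0.1131 Y by X: []
185 457 xmin -0.0566 xmax 0.0241 Y by X: [(np.float64(-0.05), [-0.132, -0.062], np.float64(-0.0969)), (np.float64(-0.035), [-0.132, -0.062], np.float64(-0.0971)), (np.float64(-0.02), [-0.131, -0.062], np.float64(-0.0966)), (np.float64(-0.005), [-0.133, -0.062], np.float64(-0.0975))]
185 432 xmin -0.0529 xmax 0.0244 Y by X: [(np.float64(-0.049), [0.062, 0.131], np.float64(0.0963)), (np.float64(-0.035), [0.061, 0.128], np.float64(0.0947)), (np.float64(-0.02), [0.061, 0.13], np.float64(0.0953)), (np.float64(-0.005), [0.062, 0.13], np.float64(0.0959))]
185 88 xmin -0.1467 xmax -0.0993 Y by X: []
t 38.6 p [0.3553 0.283  0.1598] th -153.19 tilt 0.28 q [ 0.67  0.21 -0.28  1.07 -0.    0.2 ] F [-0.1  0.7 -2. ] w 0.021 g 59.5
shift units [  4.39 -13.64   0.24] roll units -0.002 per5 [ 0.878 -2.728  0.048] rows for roll 0.0
shift units [  3.26 -17.52  -0.  ] roll units -0.0 per5 [ 0.653 -3.504 -0.   ] rows for roll 0.0
shift units [-0.    0.    3.65] roll units 1.099 per5 [-0.    0.    0.73] rows for roll 9.2
```

Call:
apply_moves(
  commands=[
    [0.29,-0.91,0,0],
    [0.29,-0.91,0,0],
    [0.29,-0.91,0,0],
    [0.29,-0.91,0,0],
    [0.29,-0.91,0,0],
  ],
)

```text
clock: 39.02
eef_pos: [0.3691, 0.1868, 0.1567]
tool_rot: [-0.232, 0.973, -0.0, -0.0]
ft_force: [0.5, -0.3, -2.6]
grip_width: 0.0213
grasp_force: 59.7
```

Call:
apply_moves(
  commands=[
    [0.29,-0.91,0,0],
    [0.29,-0.91,0,0],
    [0.29,-0.91,0,0],
    [0.29,-0.91,0,0],
    [0.29,-0.91,0,0],
  ],
)

```text
clock: 39.43
eef_pos: [0.3842, 0.0924, 0.1567]
tool_rot: [-0.232, 0.973, -0.0, -0.0]
ft_force: [0.1, 0.3, -2.3]
grip_width: 0.021
grasp_force: 59.7
```

Call:
apply_moves(
  commands=[
    [0.29,-0.91,0,0],
    [0.29,-0.91,0,0],
    [0.29,-0.91,0,0],
    [0.29,-0.91,0,0],
    [0.29,-0.91,0,0],
  ],
)

```text
clock: 39.85
eef_pos: [0.3994, -0.0019, 0.1567]
tool_rot: [-0.232, 0.973, -0.0, -0.0]
ft_force: [0.5, 0.4, -2.1]
grip_width: 0.0212
grasp_force: 59.7
```

Call:
apply_moves(
  commands=[
    [0.16,-0.88,0,0],
    [0.16,-0.88,0,0],
    [0.16,-0.88,0,0],
    [0.16,-0.88,0,0],
    [0.16,-0.88,0,0],
  ],
)

```text
clock: 40.27
eef_pos: [0.4249, -0.0876, 0.1567]
tool_rot: [-0.232, 0.973, 0.0, -0.0]
ft_force: [0.5, 0.7, -1.3]
grip_width: 0.0212
grasp_force: 59.7
```

Call:
apply_moves(
  commands=[
    [0.16,-0.88,0,0],
    [0.16,-0.88,0,0],
    [0.16,-0.88,0,0],
    [0.16,-0.88,0,0],
    [0.16,-0.88,0,0],
  ],
)

```text
clock: 40.68
eef_pos: [0.4503, -0.1733, 0.1566]
tool_rot: [-0.232, 0.973, 0.0, -0.0]
ft_force: [0.3, 0.2, -0.9]
grip_width: 0.0211
grasp_force: 59.7
```

Call:
apply_moves(
  commands=[
    [0.16,-0.88,0,0],
    [0.16,-0.88,0,0],
    [0.16,-0.88,0,0],
    [0.16,-0.88,0,0],
    [0.16,-0.88,0,0],
  ],
)

```text
clock: 41.1
eef_pos: [0.4757, -0.259, 0.1564]
tool_rot: [-0.232, 0.973, 0.0, -0.0]
ft_force: [0.1, -0.0, -2.4]
grip_width: 0.0207
grasp_force: 59.7
```

Call:
apply_moves(
  commands=[
    [0,0,0,0.11],
    [0,0,0,0.11],
    [0,0,0,0.11],
    [0,0,0,0.11],
    [0,0,0,0.11],
  ],
)

```text
clock: 41.52
eef_pos: [0.4755, -0.2582, 0.1563]
tool_rot: [0.057, 0.998, 0.0, -0.001]
ft_force: [1.5, -0.5, -3.0]
grip_width: 0.0211
grasp_force: 59.8
```

Call:
apply_moves(
  commands=[
    [0,0,0,0.11],
    [0,0,0,0.11],
    [0,0,0,0.11],
    [0,0,0,0.11],
    [0,0,0,0.11],
  ],
)

```text
clock: 41.93
eef_pos: [0.4755, -0.258, 0.1564]
tool_rot: [0.338, 0.941, 0.0, -0.001]
ft_force: [0.7, -0.8, -2.5]
grip_width: 0.0212
grasp_force: 59.8
```

```bash
python3 plan.py .5005 -.342 .15 141 .5005 -.342 .082 141
```

```text
t 41.93 p [ 0.4755 -0.258   0.1564] th 140.48 tilt 0.06 q [-0.5   0.38 -0.06  1.13 -0.    0.19] F [ 0.7 -0.8 -2.5] w 0.0212 g 59.8
shift units [-3.64 -2.44  0.32] roll units -0.009 per5 [-0.727 -0.489  0.064] rows for roll 0.1
shift units [0.  0.  3.4] roll units -0.0 per5 [0.   0.   0.68] rows for roll 0.0
```

Call:
apply_moves(
  commands=[
    [-0.73,-0.49,0,-0.009],
    [-0.73,-0.49,0,0],
    [-0.73,-0.49,0,0],
    [-0.73,-0.49,0,0],
    [-0.73,-0.49,0,0],
  ],
)

```text
clock: 42.35
eef_pos: [0.502, -0.3426, 0.1563]
tool_rot: [0.331, 0.944, 0.0, -0.001]
ft_force: [0.1, 1.1, -1.8]
grip_width: 0.0206
grasp_force: 59.7
```

Call:
apply_moves(
  commands=[
    [0,0,0.6,0],
    [0,0,0.9,0],
    [0,0,0.9,0],
    [0,0,0.8,0],
    [0,0,0.4,0],
  ],
)

```text
clock: 42.77
eef_pos: [0.5004, -0.3411, 0.0818]
tool_rot: [0.331, 0.944, 0.001, -0.002]
ft_force: [-0.3, 0.7, -2.4]
grip_width: 0.0209
grasp_force: 59.7
```

Call:
apply_moves(
  commands=[
    [0,0,0,0],
    [0,0,0.03,0],
    [0,0,0.03,0],
    [0,0,0.03,0],
    [0,0,0,0],
  ],
)

```text
clock: 43.18
eef_pos: [0.5026, -0.3424, 0.0842]
tool_rot: [0.331, 0.944, -0.0, 0.001]
ft_force: [0.2, 0.1, -1.6]
grip_width: 0.0211
grasp_force: 59.7
```

```bash
python3 plan.py .5005 -.342 .0805 141
```

```text
t 43.18 p [ 0.5026 -0.3424  0.0842] th 141.35 tilt 0.11 q [-0.6   0.57  0.04  1.04  0.    0.08] F [ 0.2  0.1 -1.6] w 0.0211 g 59.7
shift units [ 0.09 -0.05  0.18] roll units 0.006 per5 [ 0.019 -0.01   0.037] rows for roll 0.0
```

Settle the last few mm onto the mat, release, rise.

Call:
apply_moves(
  commands=[
    [0.05,0,0.06,0],
    [0,0,0.06,0],
    [0,0,0.05,0],
    [0,0,0.02,0],
    [0,0,0,0],
  ],
)

```text
clock: 43.6
eef_pos: [0.5013, -0.3414, 0.0803]
tool_rot: [0.331, 0.944, -0.0, 0.0]
ft_force: [-2.8, 1.9, 5.0]
grip_width: 0.021
grasp_force: 60.7
```

Call:
apply_moves(
  commands=[
    [0,0,0,0],
    [0,0,0,0],
    [0,0,0,0],
    [0,0,0,0],
    [0,0,0,0],
  ],
  claw=0,
)

```text
clock: 44.02
eef_pos: [0.5013, -0.3415, 0.0791]
tool_rot: [0.331, 0.944, -0.0, -0.0]
ft_force: [-0.5, 0.1, 0.2]
grip_width: 0.0795
grasp_force: 0.0
```

Call:
apply_moves(
  commands=[
    [0,0,-0.3,0],
    [0,0,-0.8,0],
    [0,0,-1,0],
    [0,0,-1,0],
    [0,0,-0.8,0],
  ],
)

```text
clock: 44.43
eef_pos: [0.5016, -0.3417, 0.1592]
tool_rot: [0.331, 0.944, -0.0, 0.001]
ft_force: [0.2, -0.5, -0.1]
grip_width: 0.0855
grasp_force: 0.0
```

```bash
python3 plan.py .4562 -.426 .155 151.5 .4562 -.426 .05 151.5; python3 nest.py | grep 185
```

```text
t 44.43 p [ 0.5016 -0.3417  0.1592] th 141.35 tilt 0.09 q [-0.6   0.5   0.14  1.21  0.    0.08] F [ 0.2 -0.5 -0.1] w 0.0855 g 0.0
shift units [-0.86 -4.71  0.21] roll units -0.169 per5 [-0.172 -0.942  0.042] rows for roll 1.4
shift units [0.   0.   5.25] roll units -0.0 per5 [0.   0.   1.05] rows for roll 0.0
185 448 xmin -0.0566 xmax 0.024 Y by X: [(np.float64(-0.05), [-0.132, -0.063], np.float64(-0.0976)), (np.float64(-0.035), [-0.132, -0.064], np.float64(-0.0978)), (np.float64(-0.02), [-0.131, -0.064], np.float64(-0.0973)), (np.float64(-0.005), [-0.133, -0.066], np.float64(-0.0991))]
185 421 xmin -0.0531 xmax 0.023 Y by X: [(np.float64(-0.049), [0.06, 0.127], np.float64(0.0939)), (np.float64(-0.035), [0.061, 0.127], np.float64(0.0938)), (np.float64(-0.02), [0.062, 0.13], np.float64(0.0961)), (np.float64(-0.005), [0.062, 0.13], np.float64(0.0959))]
```

Call:
apply_moves(
  commands=[
    [-0.17,-0.94,0,0],
    [-0.17,-0.94,0,0],
    [-0.17,-0.94,0,0],
    [-0.17,-0.94,0,0],
    [-0.17,-0.94,0,0],
  ],
)

```text
clock: 44.9
eef_pos: [0.4554, -0.4261, 0.1573]
tool_rot: [0.331, 0.944, -0.0, 0.0]
ft_force: [0.1, 0.0, 0.0]
grip_width: 0.0852
grasp_force: 0.0
```

Call:
apply_moves(
  commands=[
    [0,0,0.6,-0.085],
    [0,0,0.6,-0.085],
    [0,0,0.6,0],
    [0,0,0.5,0],
    [0,0,0.5,0],
  ],
)

```text
clock: 45.32
eef_pos: [0.4557, -0.4254, 0.1005]
tool_rot: [0.246, 0.969, 0.0, -0.0]
ft_force: [0.1, -0.1, -0.9]
grip_width: 0.0857
grasp_force: 0.0
```

Call:
apply_moves(
  commands=[
    [0,0,0.6,0],
    [0,0,0.6,0],
    [0,0,0.6,0],
    [0,0,0.5,0],
    [0,0,0.3,0],
  ],
)

```text
clock: 45.73
eef_pos: [0.4554, -0.4248, 0.0477]
tool_rot: [0.246, 0.969, 0.0, -0.001]
ft_force: [-0.4, 0.2, 0.5]
grip_width: 0.0852
grasp_force: 0.0
```

```bash
python3 plan.py .4562 -.426 .05 151.5
```

```text
t 45.73 p [ 0.4554 -0.4248  0.0477] th 151.55 tilt 0.11 q [-0.75  0.63  0.05  0.99 -0.   -0.25] F [-0.4  0.2  0.5] w 0.0852 g 0.0
shift units [-0.07 -0.03 -0.12] roll units 0.001 per5 [-0.013 -0.006 -0.023] rows for roll 0.0
```

Call:
apply_moves(
  commands=[
    [0,0,0,0],
    [0,0,0,0],
    [0,0,0,0],
    [0,0,0,0],
    [0,0,0,0],
  ],
  claw=1,
)

```text
clock: 46.15
eef_pos: [0.4562, -0.426, 0.0502]
tool_rot: [0.246, 0.969, -0.001, 0.001]
ft_force: [-0.2, -0.5, 3.0]
grip_width: 0.0253
grasp_force: 3.1
```

Call:
apply_moves(
  commands=[
    [0,0,0,0],
    [0,0,0,0],
    [0,0,0,0],
    [0,0,-0.1,0],
    [0,0,-0.2,0],
  ],
)

```text
clock: 46.57
eef_pos: [0.4545, -0.424, 0.0536]
tool_rot: [0.246, 0.969, 0.001, -0.002]
ft_force: [0.4, 1.6, -5.0]
grip_width: 0.0236
grasp_force: 59.6
```

Call:
apply_moves(
  commands=[
    [0,0,-0.5,0],
    [0,0,-0.8,0],
    [0,0,-1,0],
    [0,0,-1,0],
    [0,0,-1,0],
  ],
)

```text
clock: 46.98
eef_pos: [0.4552, -0.4246, 0.1416]
tool_rot: [0.246, 0.969, 0.001, -0.001]
ft_force: [-0.2, 0.5, -5.7]
grip_width: 0.023
grasp_force: 59.6
```

Call:
apply_moves(
  commands=[
    [0,0,-1,0],
    [0,0,-1,0],
    [0,0,-0.8,0],
    [0,0,-0.5,0],
    [0,0,-0.3,0],
  ],
)

```text
clock: 47.4
eef_pos: [0.456, -0.4255, 0.2148]
tool_rot: [0.246, 0.969, -0.0, 0.001]
ft_force: [-0.2, 0.2, -4.6]
grip_width: 0.023
grasp_force: 59.7
```

```bash
python3 plan.py
```

```text
t 47.4 p [ 0.456  -0.4255  0.2148] th 151.56 tilt 0.07 q [-0.75  0.51  0.29  1.36  0.   -0.25] F [-0.2  0.2 -4.6] w 0.023 g 59.7
```

```bash
python3 plan.py .456 -.4255 .2148 -153.07 .46 -.05 .213 -153.07 .5572 .2774 .213 -153.07 .5572 .2774 .185 -153.07
```

```text
t 47.4 p [ 0.456  -0.4255  0.2148] th 151.56 tilt 0.07 q [-0.75  0.51  0.29  1.36  0.   -0.25] F [-0.2  0.2 -4.6] w 0.023 g 59.7
shift units [ 0. -0. -0.] roll units -0.923 per5 [ 0. -0. -0.] rows for roll 7.7
shift units [-8.68 16.65  0.09] roll units -0.0 per5 [-1.736  3.33   0.018] rows for roll 0.0
shift units [-11.75  12.39  -0.  ] roll units -0.0 per5 [-2.349  2.479 -0.   ] rows for roll 0.0
shift units [-0.   0.   1.4] roll units -0.0 per5 [-0.    0.    0.28] rows for roll 0.0
```

Call:
apply_moves(
  commands=[
    [0,0,0,-0.09],
    [0,0,0,-0.09],
    [0,0,0,-0.09],
    [0,0,0,-0.09],
    [0,0,0,-0.09],
  ],
)

```text
clock: 47.82
eef_pos: [0.4552, -0.4249, 0.2119]
tool_rot: [0.01, 1.0, 0.001, -0.001]
ft_force: [-0.3, -0.4, -4.9]
grip_width: 0.0231
grasp_force: 59.8
```

Call:
apply_moves(
  commands=[
    [-0.2,0.4,0,-0.1],
    [-0.43,0.83,0,-0.1],
    [-0.43,0.83,0,-0.1],
    [-0.43,0.83,0,-0.1],
    [-0.43,0.83,0,-0.073],
  ],
)

```text
clock: 48.23
eef_pos: [0.4775, -0.3443, 0.2119]
tool_rot: [-0.235, 0.972, 0.001, -0.001]
ft_force: [-0.6, -0.4, -4.3]
grip_width: 0.0234
grasp_force: 59.8
```

Call:
apply_moves(
  commands=[
    [-0.43,0.83,0,0],
    [-0.43,0.83,0,0],
    [-0.43,0.83,0,0],
    [-0.43,0.83,0,0],
    [-0.43,0.83,0,0],
  ],
)

```text
clock: 48.65
eef_pos: [0.4777, -0.2507, 0.2123]
tool_rot: [-0.233, 0.973, 0.001, -0.001]
ft_force: [-0.7, 0.7, -4.6]
grip_width: 0.0232
grasp_force: 59.7
```

Call:
apply_moves(
  commands=[
    [-0.43,0.83,0,0],
    [-0.43,0.83,0,0],
    [-0.43,0.83,0,0],
    [-0.43,0.83,0,0],
    [-0.43,0.83,0,0],
  ],
)

```text
clock: 49.07
eef_pos: [0.4784, -0.1574, 0.2124]
tool_rot: [-0.233, 0.973, 0.0, -0.001]
ft_force: [0.1, -0.2, -4.9]
grip_width: 0.0235
grasp_force: 59.7
```

Call:
apply_moves(
  commands=[
    [-0.43,0.83,0,0],
    [-0.43,0.83,0,0],
    [-0.43,0.83,0,0],
    [-0.43,0.83,0,0],
    [-0.43,0.83,0,0],
  ],
)

```text
clock: 49.48
eef_pos: [0.4791, -0.064, 0.2124]
tool_rot: [-0.233, 0.973, 0.0, -0.001]
ft_force: [0.2, 0.7, -4.8]
grip_width: 0.0229
grasp_force: 59.7
```

```bash
python3 plan.py .5572 .2774 .213 -153.07
```

```text
t 49.48 p [ 0.4791 -0.064   0.2124] th -153.07 tilt 0.14 q [-0.13  0.23 -0.11  1.23 -0.   -0.6 ] F [ 0.2  0.7 -4.8] w 0.0229 g 59.7
shift units [-11.22  13.45  -0.03] roll units -0.0 per5 [-2.243  2.69  -0.006] rows for roll 0.0
```

Call:
apply_moves(
  commands=[
    [-0.56,0.67,0,0],
    [-0.56,0.67,0,0],
    [-0.56,0.67,0,0],
    [-0.56,0.67,0,0],
    [-0.56,0.67,0,0],
  ],
)

```text
clock: 49.9
eef_pos: [0.4988, 0.0209, 0.2124]
tool_rot: [-0.233, 0.973, 0.0, -0.001]
ft_force: [0.1, 0.4, -4.9]
grip_width: 0.0229
grasp_force: 59.7
```

Call:
apply_moves(
  commands=[
    [-0.56,0.67,0,0],
    [-0.56,0.67,0,0],
    [-0.56,0.67,0,0],
    [-0.56,0.67,0,0],
    [-0.56,0.67,0,0],
  ],
)

```text
clock: 50.32
eef_pos: [0.5184, 0.1059, 0.2123]
tool_rot: [-0.233, 0.972, 0.0, -0.001]
ft_force: [0.5, -0.7, -5.2]
grip_width: 0.0232
grasp_force: 59.7
```

Call:
apply_moves(
  commands=[
    [-0.56,0.67,0,0],
    [-0.56,0.67,0,0],
    [-0.56,0.67,0,0],
    [-0.56,0.67,0,0],
    [-0.56,0.67,0,0],
  ],
)

```text
clock: 50.73
eef_pos: [0.538, 0.1909, 0.2121]
tool_rot: [-0.233, 0.973, -0.0, -0.001]
ft_force: [0.3, 0.3, -4.9]
grip_width: 0.0232
grasp_force: 59.7
```

Call:
apply_moves(
  commands=[
    [-0.56,0.67,0,0],
    [-0.56,0.67,0,0],
    [-0.56,0.67,0,0],
    [-0.56,0.67,0,0],
    [-0.56,0.67,0,0],
  ],
)

```text
clock: 51.15
eef_pos: [0.5576, 0.2759, 0.2119]
tool_rot: [-0.233, 0.973, -0.0, -0.002]
ft_force: [0.3, -0.3, -5.5]
grip_width: 0.0232
grasp_force: 59.7
```

Call:
apply_moves(
  commands=[
    [0,0,0,0],
    [0,0,0.2,0],
    [0,0,0.3,0],
    [0,0,0.3,0],
    [0,0,0.2,0],
  ],
)

```text
clock: 51.57
eef_pos: [0.5576, 0.2742, 0.1917]
tool_rot: [-0.232, 0.973, -0.0, -0.001]
ft_force: [-0.6, 0.0, -5.2]
grip_width: 0.023
grasp_force: 59.9
```

```bash
python3 plan.py .5572 .2774 .185 -153.07
python3 - <<'E'
from seg import *
t=shot('top');s=shot('scene');o=np.zeros((480,800,3),np.uint8)
a=cv2.resize(t['image'][120:220,175:290],None,fx=3.4,fy=3.4,interpolation=cv2.INTER_CUBIC);b=cv2.resize(s['image'][125:245,350:450],None,fx=4,fy=4,interpolation=cv2.INTER_CUBIC)
o[:a.shape[0],:a.shape[1]]=a;o[:b.shape[0],395:395+b.shape[1]]=b
cv2.imwrite('pics/c10.png',o)
E
```

```text
t 51.57 p [0.5576 0.2742 0.1917] th -153.13 tilt 0.15 q [ 0.46  0.51  0.25  1.31 -0.   -0.01] F [-0.6  0.  -5.2] w 0.023 g 59.9
shift units [-0.05  0.15  0.33] roll units -0.001 per5 [-0.011  0.03   0.067] rows for roll 0.0
```

View pics/c10.png

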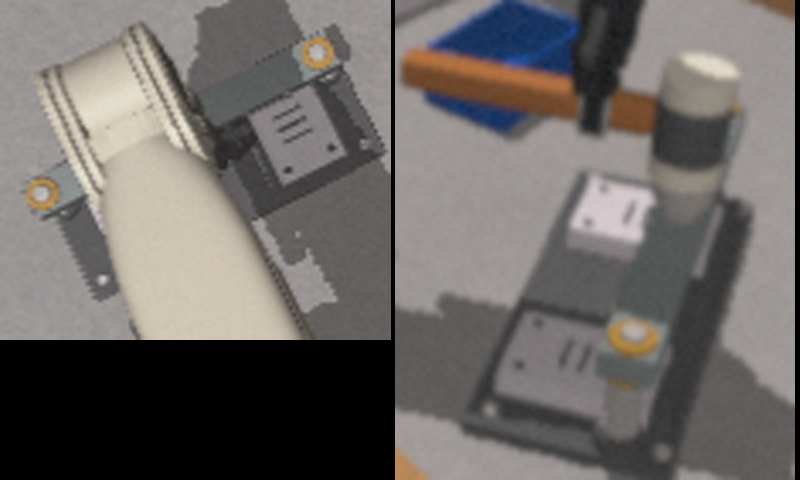

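The mallet head at (695,130) stands over the striking head at (685,205), and both covers lie under the beam. Now the blow.

Call:
apply_moves(
  commands=[
    [-0.04,0.12,0,0],
    [0,0,0.1,0],
    [0,0,0.2,0],
    [0,0,0.1,0],
    [0,0,0,0],
  ],
)

```text
clock: 52.08
eef_pos: [0.5576, 0.2777, 0.1846]
tool_rot: [-0.233, 0.973, -0.0, -0.001]
ft_force: [1.0, 0.3, -5.2]
grip_width: 0.0235
grasp_force: 59.9
```

Call:
apply_moves(
  commands=[
    [0,0,0.3,0],
    [0,0,0.3,0],
    [0,0,0.2,0],
    [0,0,0.1,0],
    [0,0,0,0],
  ],
)

```text
clock: 52.5
eef_pos: [0.5586, 0.2781, 0.1678]
tool_rot: [-0.233, 0.973, 0.0, 0.001]
ft_force: [0.7, -0.2, 1.9]
grip_width: 0.0232
grasp_force: 60.7
```

Call:
apply_moves(
  commands=[
    [0,0,0.1,0],
    [0,0,0.1,0],
    [0,0,0.05,0],
    [0,0,0,0],
    [0,0,0,0],
  ],
)

```text
clock: 52.92
eef_pos: [0.5583, 0.278, 0.1668]
tool_rot: [-0.233, 0.973, 0.0, 0.002]
ft_force: [-7.8, -3.4, 16.8]
grip_width: 0.0228
grasp_force: 63.0
```

```bash
python3 plan.py
```

```text
t 52.92 p [0.5583 0.278  0.1668] th -153.07 tilt 0.25 q [ 0.46  0.53  0.2   1.24 -0.   -0.01] F [-7.8 -3.4 16.8] w 0.0228 g 63.0
```

Call:
apply_moves(
  commands=[
    [0,0,-0.3,0],
    [0,0,-0.5,0],
    [0,0,-0.6,0],
    [0,0,-0.6,0],
    [0,0,-0.4,0],
  ],
)

```text
clock: 53.33
eef_pos: [0.5575, 0.2776, 0.2102]
tool_rot: [-0.233, 0.973, -0.0, -0.001]
ft_force: [0.0, 1.1, -5.1]
grip_width: 0.0232
grasp_force: 59.9
```

```bash
python3 plan.py .46 -.05 .213 -153.07 .456 -.4255 .213 -153.07 .456 -.4255 .08 151.55;python3 nest.py | grep 185
```

```text
t 53.33 p [0.5575 0.2776 0.2102] th -153.07 tilt 0.13 q [ 0.46  0.51  0.29  1.35 -0.   -0.01] F [ 0.   1.1 -5.1] w 0.0232 g 59.9
shift units [ 11.77 -12.4   -0.14] roll units -0.0 per5 [ 2.353 -2.479 -0.028] rows for roll 0.0
shift units [  8.68 -16.65  -0.  ] roll units -0.0 per5 [ 1.736 -3.33  -0.   ] rows for roll 0.0
shift units [-0.    0.    6.65] roll units 0.923 per5 [-0.    0.    1.33] rows for roll 7.7
185 399 xmin 0.064 xmax 0.137 Y by X: []
```

Call:
apply_moves(
  commands=[
    [0.78,-0.82,0,0],
    [0.78,-0.82,0,0],
    [0.78,-0.82,0,0],
    [0.78,-0.82,0,0],
    [0.78,-0.82,0,0],
  ],
)

```text
clock: 53.8
eef_pos: [0.5244, 0.1683, 0.2089]
tool_rot: [-0.233, 0.972, -0.0, -0.002]
ft_force: [-0.2, -0.6, -4.9]
grip_width: 0.0228
grasp_force: 59.9
```

Call:
apply_moves(
  commands=[
    [0.78,-0.82,0,0],
    [0.78,-0.82,0,0],
    [0.78,-0.82,0,0],
    [0.78,-0.82,0,0],
    [0.78,-0.82,0,0],
  ],
)

```text
clock: 54.22
eef_pos: [0.492, 0.0598, 0.2092]
tool_rot: [-0.233, 0.972, -0.0, -0.001]
ft_force: [0.0, 0.6, -4.7]
grip_width: 0.0232
grasp_force: 59.9
```

Call:
apply_moves(
  commands=[
    [0.78,-0.82,0,0],
    [0.78,-0.82,0,0],
    [0.78,-0.82,0,0],
    [0.78,-0.82,0,0],
    [0.78,-0.82,0,0],
  ],
)

```text
clock: 54.63
eef_pos: [0.4596, -0.0485, 0.2094]
tool_rot: [-0.233, 0.973, 0.0, -0.001]
ft_force: [0.6, -0.2, -4.9]
grip_width: 0.0234
grasp_force: 59.9
```

Call:
apply_moves(
  commands=[
    [0.43,-0.83,0,0],
    [0.43,-0.83,0,0],
    [0.43,-0.83,0,0],
    [0.43,-0.83,0,0],
    [0.43,-0.83,0,0],
  ],
)

```text
clock: 55.05
eef_pos: [0.4592, -0.1418, 0.2094]
tool_rot: [-0.233, 0.973, 0.0, -0.001]
ft_force: [0.9, 1.0, -5.4]
grip_width: 0.0233
grasp_force: 59.9
```

Call:
apply_moves(
  commands=[
    [0.43,-0.83,0,0],
    [0.43,-0.83,0,0],
    [0.43,-0.83,0,0],
    [0.43,-0.83,0,0],
    [0.43,-0.83,0,0],
  ],
)

```text
clock: 55.47
eef_pos: [0.4585, -0.2352, 0.2092]
tool_rot: [-0.233, 0.973, 0.001, -0.001]
ft_force: [-0.3, -0.0, -5.3]
grip_width: 0.023
grasp_force: 59.9
```

Call:
apply_moves(
  commands=[
    [0.43,-0.83,0,0],
    [0.43,-0.83,0,0],
    [0.43,-0.83,0,0],
    [0.43,-0.83,0,0],
    [0.43,-0.83,0,0],
  ],
)

```text
clock: 55.88
eef_pos: [0.4578, -0.3286, 0.2091]
tool_rot: [-0.233, 0.973, 0.001, -0.001]
ft_force: [0.8, 0.1, -5.2]
grip_width: 0.023
grasp_force: 59.9
```

Call:
apply_moves(
  commands=[
    [0.43,-0.83,0,0.09],
    [0.43,-0.83,0,0.09],
    [0.4,-0.7,0,0.09],
    [0.3,-0.5,0,0.09],
    [0.1,-0.2,0,0.09],
  ],
)

```text
clock: 56.3
eef_pos: [0.4457, -0.3975, 0.2086]
tool_rot: [0.004, 1.0, 0.0, -0.001]
ft_force: [-0.3, 0.2, -5.3]
grip_width: 0.0232
grasp_force: 59.8
```

Call:
apply_moves(
  commands=[
    [0,0,0,0.1],
    [0,0,0,0.1],
    [0,0,0,0.1],
    [0,0,0,0.1],
    [0,0,0,0.073],
  ],
)

```text
clock: 56.72
eef_pos: [0.4463, -0.3956, 0.2087]
tool_rot: [0.248, 0.969, 0.001, -0.001]
ft_force: [0.3, 0.2, -5.1]
grip_width: 0.0234
grasp_force: 59.8
```

```bash
python3 plan.py .456 -.4255 .213 151.55 .456 -.4255 .054 151.55;python3 nest.py | grep 185
```

```text
t 56.72 p [ 0.4463 -0.3956  0.2087] th 151.27 tilt 0.18 q [-0.73  0.46  0.2   1.32 -0.   -0.22] F [ 0.3  0.2 -5.1] w 0.0234 g 59.8
shift units [-1.14 -1.08 -0.21] roll units -0.005 per5 [-0.229 -0.216 -0.043] rows for roll 0.0
shift units [0.   0.   7.95] roll units -0.0 per5 [0.   0.   1.59] rows for roll 0.0
185 457 xmin -0.0566 xmax 0.0241 Y by X: [(np.float64(-0.05), [-0.132, -0.062], np.float64(-0.0969)), (np.float64(-0.035), [-0.132, -0.062], np.float64(-0.0971)), (np.float64(-0.02), [-0.131, -0.062], np.float64(-0.0966)), (np.float64(-0.005), [-0.133, -0.064], np.float64(-0.0983))]
185 432 xmin -0.0534 xmax 0.0244 Y by X: [(np.float64(-0.049), [0.061, 0.13], np.float64(0.0955)), (np.float64(-0.035), [0.061, 0.128], np.float64(0.0947)), (np.float64(-0.02), [0.061, 0.13], np.float64(0.0953)), (np.float64(-0.005), [0.062, 0.13], np.float64(0.0959))]
```

Call:
apply_moves(
  commands=[
    [-0.23,-0.22,0,0],
    [-0.23,-0.22,0,0],
    [-0.23,-0.22,0,0],
    [-0.23,-0.22,0,0],
    [-0.23,-0.22,0,0],
  ],
)

```text
clock: 57.18
eef_pos: [0.457, -0.4271, 0.21]
tool_rot: [0.246, 0.969, 0.0, -0.0]
ft_force: [0.2, 0.7, -5.0]
grip_width: 0.0233
grasp_force: 59.9
```

Call:
apply_moves(
  commands=[
    [0,0,0.5,0],
    [0,0,0.9,0],
    [0,0,0.9,0],
    [0,0,0.9,0],
    [0,0,0.9,0],
  ],
)

```text
clock: 57.6
eef_pos: [0.4564, -0.426, 0.1267]
tool_rot: [0.246, 0.969, 0.0, -0.0]
ft_force: [0.6, -0.0, -4.7]
grip_width: 0.0232
grasp_force: 59.9
```

Call:
apply_moves(
  commands=[
    [0,0,0.9,0],
    [0,0,0.9,0],
    [0,0,0.7,0],
    [0,0,0.5,0],
    [0,0,0.3,0],
  ],
)

```text
clock: 58.02
eef_pos: [0.4558, -0.4254, 0.06]
tool_rot: [0.246, 0.969, 0.001, -0.001]
ft_force: [-0.7, -0.2, -4.5]
grip_width: 0.023
grasp_force: 59.9
```

Call:
apply_moves(
  commands=[
    [0,0,0.1,0],
    [0,0,0,0],
    [0,0,0,0],
    [0,0,0,0],
    [0,0,0,0],
  ],
)

```text
clock: 58.43
eef_pos: [0.4574, -0.4268, 0.0615]
tool_rot: [0.246, 0.969, -0.001, 0.001]
ft_force: [-0.2, -0.1, -5.2]
grip_width: 0.0228
grasp_force: 59.9
```

Call:
apply_moves(
  commands=[
    [0,0,0.15,0],
    [0,0,0.15,0],
    [0,0,0.15,0],
    [0,0,0.07,0],
    [0,0,0,0],
  ],
)

```text
clock: 58.85
eef_pos: [0.4566, -0.4262, 0.0505]
tool_rot: [0.246, 0.969, -0.0, 0.0]
ft_force: [-1.7, 1.1, -0.4]
grip_width: 0.023
grasp_force: 60.5
```

Call:
apply_moves(
  commands=[
    [0,0,0.04,0],
    [0,0,0.03,0],
    [0,0,0,0],
    [0,0,0,0],
    [0,0,0,0],
  ],
)

```text
clock: 59.27
eef_pos: [0.4565, -0.4262, 0.0503]
tool_rot: [0.246, 0.969, -0.0, 0.0]
ft_force: [-5.3, 3.6, 8.1]
grip_width: 0.0232
grasp_force: 61.7
```

Mallet seated; release, rise, and go to the lifter.

Call:
apply_moves(
  commands=[
    [0,0,-0.05,0],
    [0,0,0,0],
    [0,0,0,0],
    [0,0,0,0],
    [0,0,0,0],
  ],
  claw=0,
)

```text
clock: 59.68
eef_pos: [0.457, -0.4264, 0.0494]
tool_rot: [0.246, 0.969, -0.0, 0.0]
ft_force: [0.1, 0.2, 0.6]
grip_width: 0.0815
grasp_force: 0.0
```

Call:
apply_moves(
  commands=[
    [0,0,-0.3,0],
    [0,0,-0.9,0],
    [0,0,-1,0],
    [0,0,-1,0],
    [0,0,-1,0],
  ],
)

```text
clock: 60.1
eef_pos: [0.4567, -0.4262, 0.1346]
tool_rot: [0.246, 0.969, 0.0, -0.0]
ft_force: [-0.0, -1.3, 0.4]
grip_width: 0.0855
grasp_force: 0.0
```

Call:
apply_moves(
  commands=[
    [0,0,-1,0.085],
    [0,0,-0.5,0.085],
    [0,0,0,0],
    [0,0,0,0],
    [0,0,0,0],
  ],
)

```text
clock: 60.52
eef_pos: [0.4563, -0.4259, 0.1626]
tool_rot: [0.33, 0.944, 0.0, -0.001]
ft_force: [0.7, -0.1, 0.3]
grip_width: 0.0859
grasp_force: 0.0
```

```bash
python3 plan.py .5013 -.3415 .165 141.35 .5013 -.3415 .0785 141.35;python3 nest.py | grep 185
```

```text
t 60.52 p [ 0.4563 -0.4259  0.1626] th 141.45 tilt 0.09 q [-0.75  0.54  0.21  1.24 -0.   -0.08] F [ 0.7 -0.1  0.3] w 0.0859 g 0.0
shift units [ 0.87  4.7  -0.12] roll units 0.002 per5 [ 0.174  0.94  -0.024] rows for roll 0.0
shift units [0.   0.   4.32] roll units -0.0 per5 [0.    0.    0.865] rows for roll 0.0
185 458 xmin -0.0566 xmax 0.0241 Y by X: [(np.float64(-0.05), [-0.132, -0.062], np.float64(-0.0969)), (np.float64(-0.035), [-0.132, -0.062], np.float64(-0.0971)), (np.float64(-0.02), [-0.131, -0.062], np.float64(-0.0966)), (np.float64(-0.005), [-0.133, -0.062], np.float64(-0.0975))]
185 431 xmin -0.0534 xmax 0.0232 Y by X: [(np.float64(-0.049), [0.061, 0.13], np.float64(0.0955)), (np.float64(-0.035), [0.061, 0.128], np.float64(0.0947)), (np.float64(-0.02), [0.061, 0.13], np.float64(0.0953)), (np.float64(-0.005), [0.062, 0.13], np.float64(0.0959))]
```

Call:
apply_moves(
  commands=[
    [0.17,0.94,0,0],
    [0.17,0.94,0,0],
    [0.17,0.94,0,0],
    [0.17,0.94,0,0],
    [0.17,0.94,0,0],
  ],
)

```text
clock: 60.98
eef_pos: [0.5018, -0.341, 0.1619]
tool_rot: [0.331, 0.944, 0.0, -0.001]
ft_force: [0.5, 0.0, -0.0]
grip_width: 0.0858
grasp_force: 0.0
```

Call:
apply_moves(
  commands=[
    [0,0,0.9,0],
    [0,0,1,0],
    [0,0,1,0],
    [0,0,0.8,0],
    [0,0,0.4,0],
  ],
)

```text
clock: 61.4
eef_pos: [0.5002, -0.3406, 0.0776]
tool_rot: [0.33, 0.944, 0.001, -0.003]
ft_force: [-0.4, 0.0, -0.5]
grip_width: 0.0855
grasp_force: 0.0
```

Call:
apply_moves(
  commands=[
    [0,0,0,0],
    [0,0,0,0],
    [0,0,0,0],
    [0,0,0,0],
    [0,0,0,0],
  ],
)

```text
clock: 61.82
eef_pos: [0.5029, -0.3428, 0.0828]
tool_rot: [0.331, 0.944, -0.0, 0.001]
ft_force: [0.3, 0.3, 0.1]
grip_width: 0.0853
grasp_force: 0.0
```

```bash
python3 plan.py .5013 -.3415 .0795 141.35
```

```text
t 61.82 p [ 0.5029 -0.3428  0.0828] th 141.35 tilt 0.14 q [-0.6   0.57  0.04  1.04 -0.    0.08] F [0.3 0.3 0.1] w 0.0853 g 0.0
shift units [ 0.1  -0.    0.16] roll units -0.0 per5 [ 0.02  -0.     0.033] rows for roll 0.0
```

Call:
apply_moves(
  commands=[
    [0.1,0,0.13,0],
    [0,0,0,0],
    [0,0,0,0],
    [0,0,0,0],
    [0,0,0,0],
  ],
)

```text
clock: 62.23
eef_pos: [0.5006, -0.341, 0.079]
tool_rot: [0.331, 0.944, -0.0, 0.0]
ft_force: [0.3, -0.4, 0.1]
grip_width: 0.0854
grasp_force: 0.0
```

Call:
apply_moves(
  commands=[
    [0,0,0,0],
    [0,0,0,0],
    [0,0,0,0],
    [0,0,0,0],
    [0,0,0,0],
  ],
  claw=1,
)

```text
clock: 62.65
eef_pos: [0.5006, -0.341, 0.0789]
tool_rot: [0.331, 0.944, 0.0, -0.0]
ft_force: [0.6, -0.4, -0.2]
grip_width: 0.0257
grasp_force: 0.0
```

Call:
apply_moves(
  commands=[
    [0,0,0,0],
    [0,0,0,0],
    [0,0,0,0],
    [0,0,0,0],
    [0,0,0,0],
  ],
)

```text
clock: 63.07
eef_pos: [0.5007, -0.3409, 0.0791]
tool_rot: [0.331, 0.944, 0.0, 0.0]
ft_force: [0.4, 0.7, 1.6]
grip_width: 0.0212
grasp_force: 59.1
```

Call:
apply_moves(
  commands=[
    [0,0,-0.4,0],
    [0,0,-0.8,0],
    [0,0,-0.8,0],
    [0,0,-0.8,0],
    [0,0,-0.8,0],
  ],
)

```text
clock: 63.48
eef_pos: [0.5001, -0.3409, 0.1513]
tool_rot: [0.331, 0.944, 0.0, -0.001]
ft_force: [1.5, -0.3, -2.5]
grip_width: 0.0212
grasp_force: 58.7
```

```bash
python3 plan.py .40 0 .155 141.35 .4322 .1054 .155 -153.07
```

```text
t 63.48 p [ 0.5001 -0.3409  0.1513] th 141.33 tilt 0.08 q [-0.6   0.51  0.13  1.19 -0.    0.08] F [ 1.5 -0.3 -2.5] w 0.0212 g 58.7
shift units [14.56 10.18 -0.19] roll units -0.0 per5 [ 2.912  2.036 -0.037] rows for roll 0.0
shift units [ 2.03  5.12 -0.  ] roll units -1.093 per5 [ 0.407  1.024 -0.   ] rows for roll 9.2
```

Call:
apply_moves(
  commands=[
    [0.97,0.68,0,0],
    [0.97,0.68,0,0],
    [0.97,0.68,0,0],
    [0.97,0.68,0,0],
    [0.97,0.68,0,0],
  ],
)

```text
clock: 63.9
eef_pos: [0.4665, -0.2263, 0.1508]
tool_rot: [0.331, 0.944, -0.0, -0.0]
ft_force: [-0.6, 0.7, -1.6]
grip_width: 0.0211
grasp_force: 59.0
```

Call:
apply_moves(
  commands=[
    [0.97,0.68,0,0],
    [0.97,0.68,0,0],
    [0.97,0.68,0,0],
    [0.97,0.68,0,0],
    [0.97,0.68,0,0],
  ],
)

```text
clock: 64.32
eef_pos: [0.4333, -0.1126, 0.1509]
tool_rot: [0.331, 0.944, -0.0, -0.0]
ft_force: [0.1, 0.7, -2.7]
grip_width: 0.0213
grasp_force: 59.0
```

Call:
apply_moves(
  commands=[
    [0.97,0.68,0,0],
    [0.97,0.68,0,0],
    [0.97,0.68,0,0],
    [0.97,0.68,0,0],
    [0.97,0.68,0,0],
  ],
)

```text
clock: 64.73
eef_pos: [0.4001, 0.001, 0.151]
tool_rot: [0.331, 0.944, -0.0, -0.0]
ft_force: [0.4, -0.6, -2.7]
grip_width: 0.0209
grasp_force: 59.0
```

Call:
apply_moves(
  commands=[
    [0,0,0,-0.109],
    [0,0,0,-0.109],
    [0,0,0,-0.109],
    [0,0,0,-0.109],
    [0,0,0,-0.109],
  ],
)

```text
clock: 65.15
eef_pos: [0.4005, 0.0001, 0.151]
tool_rot: [0.049, 0.999, -0.0, -0.0]
ft_force: [-0.6, 0.1, -0.8]
grip_width: 0.0211
grasp_force: 59.1
```

Call:
apply_moves(
  commands=[
    [0,0,0,-0.11],
    [0,0,0,-0.11],
    [0,0,0,-0.11],
    [0,0,0,-0.11],
    [0,0,0,-0.11],
  ],
)

```text
clock: 65.57
eef_pos: [0.4005, -0.0001, 0.151]
tool_rot: [-0.237, 0.972, -0.0, -0.0]
ft_force: [-0.1, -0.5, -3.1]
grip_width: 0.0212
grasp_force: 59.1
```

```bash
python3 plan.py .4322 .1054 .155 -153.07 .4322 .1054 .098 -153.07 .5477 .1639 .098 -153.07;python3 nest.py | grep 185
```

```text
t 65.57 p [ 4.005e-01 -1.000e-04  1.510e-01] th -152.64 tilt 0.03 q [ 0.    0.13 -0.42  1.03 -0.   -0.48] F [-0.1 -0.5 -3.1] w 0.0212 g 59.1
shift units [-3.83  3.96 -0.2 ] roll units 0.007 per5 [-0.766  0.791 -0.04 ] rows for roll 0.1
shift units [-0.    0.    2.85] roll units -0.0 per5 [-0.    0.    0.57] rows for roll 0.0
shift units [-6.47 -0.01 -0.  ] roll units -0.0 per5 [-1.295 -0.002 -0.   ] rows for roll 0.0
185 452 xmin -0.0566 xmax 0.024 Y by X: [(np.float64(-0.05), [-0.132, -0.062], np.float64(-0.0969)), (np.float64(-0.035), [-0.132, -0.064], np.float64(-0.0978)), (np.float64(-0.02), [-0.131, -0.064], np.float64(-0.0973)), (np.float64(-0.005), [-0.133, -0.062], np.float64(-0.0975))]
185 431 xmin -0.0534 xmax 0.0244 Y by X: [(np.float64(-0.049), [0.061, 0.13], np.float64(0.0955)), (np.float64(-0.035), [0.061, 0.128], np.float64(0.0947)), (np.float64(-0.02), [0.061, 0.13], np.float64(0.0953)), (np.float64(-0.005), [0.062, 0.13], np.float64(0.0959))]
```

Call:
apply_moves(
  commands=[
    [-0.77,0.79,0,0.007],
    [-0.77,0.79,0,0],
    [-0.77,0.79,0,0],
    [-0.77,0.79,0,0],
    [-0.77,0.79,0,0],
  ],
)

```text
clock: 66.03
eef_pos: [0.4341, 0.1061, 0.151]
tool_rot: [-0.229, 0.973, -0.0, -0.0]
ft_force: [0.7, 0.2, -2.3]
grip_width: 0.021
grasp_force: 59.4
```

Call:
apply_moves(
  commands=[
    [0,0,0.4,0],
    [0,0,0.7,0],
    [0,0,0.7,0],
    [0,0,0.5,0],
    [0,0,0.3,0],
  ],
)

```text
clock: 66.45
eef_pos: [0.4328, 0.1047, 0.0975]
tool_rot: [-0.229, 0.973, -0.0, -0.001]
ft_force: [-0.8, -0.6, -2.5]
grip_width: 0.0209
grasp_force: 59.6
```

Call:
apply_moves(
  commands=[
    [0,0,0,0],
    [0,0,0,0],
    [0,0,0,0],
    [0,0,0,0],
    [0,0,0,0],
  ],
)

```text
clock: 66.87
eef_pos: [0.4346, 0.1053, 0.0996]
tool_rot: [-0.23, 0.973, -0.0, 0.001]
ft_force: [0.5, 0.0, -2.1]
grip_width: 0.0211
grasp_force: 59.5
```

```bash
python3 plan.py .5477 .1639 .098 -153.07
```

```text
t 66.87 p [0.4346 0.1053 0.0996] th -153.39 tilt 0.09 q [ 0.24  0.27 -0.39  0.91 -0.   -0.23] F [ 0.5  0.  -2.1] w 0.0211 g 59.5
shift units [-6.37  0.09  0.08] roll units -0.005 per5 [-1.273  0.017  0.016] rows for roll 0.0
```

Call:
apply_moves(
  commands=[
    [-0.2,0.06,0.08,-0.005],
    [-0.4,0,0,0],
    [-0.5,0,0,0],
    [-0.5,0,0,0],
    [-0.5,0,0,0],
  ],
)

```text
clock: 67.28
eef_pos: [0.4725, 0.1261, 0.0974]
tool_rot: [-0.233, 0.973, 0.0, 0.001]
ft_force: [0.1, 0.3, -2.0]
grip_width: 0.021
grasp_force: 59.5
```

Call:
apply_moves(
  commands=[
    [-0.5,0,0,0],
    [-0.5,0,0,0],
    [-0.5,0,0,0],
    [-0.5,0,0,0],
    [-0.5,0,0,0],
  ],
)

```text
clock: 67.7
eef_pos: [0.5171, 0.1488, 0.0971]
tool_rot: [-0.233, 0.972, 0.0, 0.0]
ft_force: [-0.4, -0.3, -2.0]
grip_width: 0.0208
grasp_force: 59.5
```

Call:
apply_moves(
  commands=[
    [-0.5,0,0,0],
    [-0.5,0,0,0],
    [-0.4,0,0,0],
    [-0.2,0,0,0],
    [-0.1,0,0,0],
  ],
)

```text
clock: 68.12
eef_pos: [0.5468, 0.1639, 0.097]
tool_rot: [-0.233, 0.972, 0.0, 0.0]
ft_force: [-1.0, 0.5, -2.2]
grip_width: 0.0212
grasp_force: 59.5
```

Call:
apply_moves(
  commands=[
    [0,0,0,0],
    [0,0,-0.1,0],
    [0,0,-0.15,0],
    [0,0,-0.15,0],
    [0,0,-0.1,0],
  ],
)

```text
clock: 68.53
eef_pos: [0.5456, 0.1632, 0.1078]
tool_rot: [-0.233, 0.973, -0.0, -0.0]
ft_force: [0.7, -1.1, -3.1]
grip_width: 0.0212
grasp_force: 59.3
```

Call:
apply_moves(
  commands=[
    [0,0,0,0],
    [0,0,0,0],
    [0,0,0,0],
    [0,0,0,0],
    [0,0,0,0],
  ],
)

```text
clock: 68.95
eef_pos: [0.5457, 0.1633, 0.1071]
tool_rot: [-0.233, 0.973, -0.0, -0.0]
ft_force: [0.1, -0.1, -3.3]
grip_width: 0.0211
grasp_force: 59.3
```

```bash
python3 plan.py .4322 .1054 .109 -153.07; python3 nest.py | head -2
```

```text
t 68.95 p [0.5457 0.1633 0.1071] th -153.07 tilt 0.03 q [ 0.29  0.48 -0.05  1.05 -0.   -0.18] F [ 0.1 -0.1 -3.3] w 0.0211 g 59.3
shift units [ 6.37 -0.01 -0.1 ] roll units -0.0 per5 [ 1.274 -0.002 -0.019] rows for roll 0.0
165 639 xmin -0.0646 xmax 0.0382 Y by X: [(np.float64(-0.049), [-0.129, -0.009], np.float64(-0.0686)), (np.float64(-0.034), [-0.127, -0.014], np.float64(-0.0704)), (np.float64(-0.02), [-0.131, -0.017], np.float64(-0.0738)), (np.float64(-0.005), [-0.136, -0.024], np.float64(-0.0797))]
165 111 xmin 0.0385 xmax 0.0782 Y by X: []
```

Call:
apply_moves(
  commands=[
    [0.1,0,-0.1,0],
    [0.2,0,0,0],
    [0.3,0,0,0],
    [0.4,0,0,0],
    [0.4,0,0,0],
  ],
)

```text
clock: 69.42
eef_pos: [0.5199, 0.1502, 0.1092]
tool_rot: [-0.233, 0.973, -0.0, -0.0]
ft_force: [-0.5, 0.1, -4.5]
grip_width: 0.0214
grasp_force: 59.3
```

Call:
apply_moves(
  commands=[
    [0.4,0,0,0],
    [0.4,0,0,0],
    [0.4,0,0,0],
    [0.4,0,0,0],
    [0.4,0,0,0],
  ],
)

```text
clock: 69.83
eef_pos: [0.4845, 0.1322, 0.1094]
tool_rot: [-0.233, 0.973, 0.0, 0.0]
ft_force: [0.9, -1.0, -3.6]
grip_width: 0.021
grasp_force: 59.3
```

Call:
apply_moves(
  commands=[
    [0.4,0,0,0],
    [0.4,0,0,0],
    [0.4,0,0,0],
    [0.4,0,0,0],
    [0.4,0,0,0],
  ],
)

```text
clock: 70.25
eef_pos: [0.4489, 0.1141, 0.1093]
tool_rot: [-0.233, 0.973, -0.0, 0.0]
ft_force: [-0.3, 0.3, -4.4]
grip_width: 0.0212
grasp_force: 59.3
```

Call:
apply_moves(
  commands=[
    [0.35,0,-0.1,0],
    [0.3,0,-0.3,0],
    [0.2,0,-0.5,0],
    [0.1,0,-0.5,0],
    [0,0,-0.4,0],
  ],
)

```text
clock: 70.67
eef_pos: [0.433, 0.1059, 0.1471]
tool_rot: [-0.233, 0.973, 0.0, 0.001]
ft_force: [0.3, -0.1, -3.0]
grip_width: 0.0214
grasp_force: 59.2
```

```bash
python3 plan.py .5138 -.0864 .147 -153.07 .5138 -.0864 .098 165.83
```

```text
t 70.67 p [0.433  0.1059 0.1471] th -153.08 tilt 0.11 q [ 0.24  0.21 -0.32  1.03  0.   -0.23] F [ 0.3 -0.1 -3. ] w 0.0214 g 59.2
shift units [ 7.50e-01 -1.04e+01  1.00e-02] roll units -0.0 per5 [ 1.50e-01 -2.08e+00  1.00e-03] rows for roll 0.0
shift units [-0.    0.    2.45] roll units 0.685 per5 [-0.    0.    0.49] rows for roll 5.7
```

Call:
apply_moves(
  commands=[
    [0.05,-0.15,0,0],
    [0.05,-0.3,0,0],
    [0.05,-0.45,0,0],
    [0.05,-0.6,0,0],
    [0.05,-0.6,0,0],
  ],
)

```text
clock: 71.08
eef_pos: [0.4473, 0.0651, 0.1447]
tool_rot: [-0.233, 0.972, -0.0, -0.001]
ft_force: [0.3, -0.1, -3.3]
grip_width: 0.0207
grasp_force: 59.3
```

Call:
apply_moves(
  commands=[
    [0.05,-0.6,0,0],
    [0.05,-0.6,0,0],
    [0.05,-0.6,0,0],
    [0.05,-0.6,0,0],
    [0.05,-0.6,0,0],
  ],
)

```text
clock: 71.5
eef_pos: [0.4702, 0.0091, 0.1449]
tool_rot: [-0.233, 0.973, 0.0, -0.0]
ft_force: [0.4, 0.4, -3.9]
grip_width: 0.021
grasp_force: 59.3
```

Call:
apply_moves(
  commands=[
    [0.05,-0.6,0,0],
    [0.05,-0.6,0,0],
    [0.05,-0.6,0,0],
    [0.05,-0.6,0,0],
    [0.05,-0.6,0,0],
  ],
)

```text
clock: 71.92
eef_pos: [0.4931, -0.0465, 0.1453]
tool_rot: [-0.233, 0.973, -0.0, 0.0]
ft_force: [1.0, 0.4, -4.2]
grip_width: 0.0212
grasp_force: 59.3
```

Call:
apply_moves(
  commands=[
    [0,-0.6,0,0],
    [0,-0.6,0,0],
    [0,-0.5,0,0],
    [0,-0.4,0,0.02],
    [0,-0.2,0,0.04],
  ],
)

```text
clock: 72.33
eef_pos: [0.5141, -0.0876, 0.1453]
tool_rot: [-0.201, 0.98, -0.0, 0.0]
ft_force: [0.4, -0.6, -3.7]
grip_width: 0.0211
grasp_force: 59.3
```

Call:
apply_moves(
  commands=[
    [0,0,0,0.05],
    [0,0,0,0.05],
    [0,0,0,0.05],
    [0,0,0,0.05],
    [0,0,0,0.05],
  ],
)

```text
clock: 72.75
eef_pos: [0.5135, -0.0865, 0.1452]
tool_rot: [-0.071, 0.997, 0.0, -0.0]
ft_force: [-0.5, -0.1, -3.9]
grip_width: 0.0212
grasp_force: 59.4
```

Call:
apply_moves(
  commands=[
    [0,0,0.1,0.05],
    [0,0,0.2,0.05],
    [0,0,0.3,0.05],
    [0,0,0.3,0.05],
    [0,0,0.3,0.05],
  ],
)

```text
clock: 73.17
eef_pos: [0.5136, -0.0864, 0.1211]
tool_rot: [0.06, 0.998, 0.0, -0.0]
ft_force: [0.3, 0.3, -3.8]
grip_width: 0.0212
grasp_force: 59.4
```

Call:
apply_moves(
  commands=[
    [0,0,0.3,0.05],
    [0,0,0.3,0.04],
    [0,0,0.2,0.03],
    [0,0,0.1,0.005],
    [0,0,0,0],
  ],
)

```text
clock: 73.58
eef_pos: [0.5131, -0.0864, 0.1027]
tool_rot: [0.123, 0.992, 0.0, -0.001]
ft_force: [-0.2, 0.7, -4.1]
grip_width: 0.0215
grasp_force: 59.3
```

```bash
python3 plan.py .5138 -.0864 .098 165.83
```

```text
t 73.58 p [ 0.5131 -0.0864  0.1027] th 165.84 tilt 0.08 q [-0.17  0.4  -0.19  0.99  0.    0.08] F [-0.2  0.7 -4.1] w 0.0215 g 59.3
shift units [-0.03  0.01  0.24] roll units 0.0 per5 [-0.007  0.001  0.047] rows for roll 0.0
```

Call:
apply_moves(
  commands=[
    [0,0,0.1,0],
    [0,0,0.12,0],
    [0,0,0.12,0],
    [0,0,0.12,0],
    [0,0,0.12,0],
  ],
)

```text
clock: 74.0
eef_pos: [0.5138, -0.0865, 0.0919]
tool_rot: [0.123, 0.992, -0.0, 0.001]
ft_force: [0.9, -0.1, -2.6]
grip_width: 0.0214
grasp_force: 59.4
```

Call:
apply_moves(
  commands=[
    [0,0,0.12,0],
    [0,0,0.08,0],
    [0,0,0,0],
    [0,0,0,0],
    [0,0,0,0],
  ],
)

```text
clock: 74.42
eef_pos: [0.5136, -0.0864, 0.0878]
tool_rot: [0.123, 0.992, -0.0, 0.0]
ft_force: [-0.4, -0.6, -2.2]
grip_width: 0.0211
grasp_force: 59.4
```

```bash
python3 plan.py
python3 - <<'E'
from seg import *
print(covers(lo=150),covers(lo=175))
E
```

```text
t 74.42 p [ 0.5136 -0.0864  0.0878] th 165.83 tilt 0.02 q [-0.17  0.41 -0.21  0.95  0.    0.08] F [-0.4 -0.6 -2.2] w 0.0211 g 59.4
[(448.9, -104.2, 113.1, 113.0, -0.7), (528.4, 373.0, 80.6, 76.2, 26.4), (634.0, -194.2, 334.4, 242.5, -8.1), (599.6, 127.6, 429.4, 287.8, -7.0), (598.3, 369.4, 401.4, 338.4, -0.6)] [(528.0, 373.7, 79.0, 74.4, 27.6)]
```

Withdraw, rise, and head for the nest2 pre-position.

Call:
apply_moves(
  commands=[
    [0.2,0,0,0],
    [0.4,0,0,0],
    [0.6,0,0,0],
    [0.6,0,0,0],
    [0.7,0,0,0],
  ],
)

```text
clock: 74.93
eef_pos: [0.4639, -0.0739, 0.0877]
tool_rot: [0.123, 0.992, 0.0, -0.0]
ft_force: [0.5, 0.6, -2.0]
grip_width: 0.021
grasp_force: 59.4
```

Call:
apply_moves(
  commands=[
    [0.7,0,0,0],
    [0.7,0,0,0],
    [0.7,0,0,0],
    [0.4,0,0,0],
    [0.2,0,0,0],
  ],
)

```text
clock: 75.35
eef_pos: [0.4106, -0.0605, 0.0876]
tool_rot: [0.123, 0.992, 0.0, -0.001]
ft_force: [0.4, -0.2, -2.3]
grip_width: 0.0212
grasp_force: 59.5
```

Call:
apply_moves(
  commands=[
    [0,0,-0.4,0],
    [0,0,-0.8,0],
    [0,0,-0.8,0],
    [0,0,-0.5,0],
    [0,0,-0.3,0],
  ],
)

```text
clock: 75.77
eef_pos: [0.4145, -0.0613, 0.1459]
tool_rot: [0.123, 0.992, -0.0, 0.002]
ft_force: [0.6, 0.7, -2.1]
grip_width: 0.0211
grasp_force: 59.5
```

```bash
python3 plan.py .3452 .2775 .142 165.83 .3452 .2775 .098 -153.07 .4608 .336 .098 -153.07
python3 - <<'E'
from seg import *
print(covers(lo=165),covers(lo=185))
E
```

```text
t 75.77 p [ 0.4145 -0.0613  0.1459] th 165.82 tilt 0.24 q [-0.15  0.16 -0.39  1.01 -0.    0.1 ] F [ 0.6  0.7 -2.1] w 0.0211 g 59.5
shift units [ 7.51 15.57  0.19] roll units -0.0 per5 [1.502 3.115 0.039] rows for roll 0.0
shift units [0.  0.  2.2] roll units -0.685 per5 [0.   0.   0.44] rows for roll 5.7
shift units [-6.48 -0.01 -0.  ] roll units -0.0 per5 [-1.296 -0.002 -0.   ] rows for roll 0.0
[(426.4, -92.0, 124.4, 85.0, 81.7), (528.0, 373.6, 80.6, 74.6, 26.6), (599.8, -108.6, 108.5, 73.9, -14.7)] [(529.0, 373.3, 79.0, 72.9, 26.6), (600.2, -108.7, 104.0, 73.9, -14.7)]
```

Call:
apply_moves(
  commands=[
    [0.38,0.78,0,0],
    [0.38,0.78,0,0],
    [0.38,0.78,0,0],
    [0.38,0.78,0,0],
    [0.38,0.78,0,0],
  ],
)

```text
clock: 76.28
eef_pos: [0.3943, 0.0246, 0.143]
tool_rot: [0.124, 0.992, -0.0, -0.001]
ft_force: [-0.2, -0.0, -1.9]
grip_width: 0.0211
grasp_force: 59.6
```

Call:
apply_moves(
  commands=[
    [0.38,0.78,0,0],
    [0.38,0.78,0,0],
    [0.38,0.78,0,0],
    [0.38,0.78,0,0],
    [0.38,0.78,0,0],
  ],
)

```text
clock: 76.7
eef_pos: [0.3765, 0.1097, 0.143]
tool_rot: [0.123, 0.992, -0.0, -0.001]
ft_force: [0.2, -0.2, -1.5]
grip_width: 0.0212
grasp_force: 59.6
```

Call:
apply_moves(
  commands=[
    [0.38,0.78,0,0],
    [0.38,0.78,0,0],
    [0.38,0.78,0,0],
    [0.38,0.78,0,0],
    [0.38,0.78,0,0],
  ],
)

```text
clock: 77.12
eef_pos: [0.3588, 0.1946, 0.143]
tool_rot: [0.123, 0.992, -0.0, -0.001]
ft_force: [0.3, 0.7, -2.9]
grip_width: 0.0207
grasp_force: 59.6
```

Call:
apply_moves(
  commands=[
    [0.36,0.78,0,0],
    [0.36,0.78,0,0],
    [0.36,0.78,0,0],
    [0.36,0.78,0,0],
    [0.36,0.78,0,0],
  ],
)

```text
clock: 77.53
eef_pos: [0.343, 0.279, 0.1429]
tool_rot: [0.123, 0.992, -0.0, -0.0]
ft_force: [0.5, 0.4, -2.7]
grip_width: 0.0214
grasp_force: 59.6
```

Call:
apply_moves(
  commands=[
    [0,0,0,-0.068],
    [0,0,0,-0.068],
    [0,0,0,-0.068],
    [0,0,0,-0.068],
    [0,0,0,-0.068],
  ],
)

```text
clock: 77.95
eef_pos: [0.3432, 0.2782, 0.1428]
tool_rot: [-0.056, 0.998, -0.0, -0.001]
ft_force: [0.9, -0.1, -2.7]
grip_width: 0.0211
grasp_force: 59.7
```

Call:
apply_moves(
  commands=[
    [0,0,0.3,-0.068],
    [0,0,0.5,-0.068],
    [0,0,0.6,-0.068],
    [0,0,0.5,-0.068],
    [0,0,0.2,-0.068],
  ],
)

```text
clock: 78.37
eef_pos: [0.3425, 0.2775, 0.0996]
tool_rot: [-0.232, 0.973, -0.001, -0.002]
ft_force: [1.2, 0.7, -1.9]
grip_width: 0.021
grasp_force: 59.7
```

Call:
apply_moves(
  commands=[
    [0,0,0,0],
    [0,0,0,0],
    [0,0,0,0],
    [0,0,0,0],
    [0,0,0,0],
  ],
)

```text
clock: 78.78
eef_pos: [0.3438, 0.2786, 0.1021]
tool_rot: [-0.23, 0.973, 0.0, 0.0]
ft_force: [-0.6, 0.3, -2.4]
grip_width: 0.0211
grasp_force: 59.7
```

```bash
python3 plan.py .4605 .336 .0975 -153.07
```

```text
t 78.78 p [0.3438 0.2786 0.1021] th -153.41 tilt 0.05 q [ 0.68  0.26 -0.4   0.91  0.    0.22] F [-0.6  0.3 -2.4] w 0.0211 g 59.7
shift units [-6.5  -0.04  0.23] roll units -0.006 per5 [-1.3   -0.008  0.046] rows for roll 0.0
```

Call:
apply_moves(
  commands=[
    [-0.1,-0.05,0.24,-0.006],
    [-0.3,0,0,0],
    [-0.5,0,0,0],
    [-0.5,0,0,0],
    [-0.5,0,0,0],
  ],
)

```text
clock: 79.2
eef_pos: [0.3794, 0.2955, 0.0971]
tool_rot: [-0.233, 0.972, 0.0, 0.001]
ft_force: [-0.1, 0.3, -2.2]
grip_width: 0.0213
grasp_force: 59.7
```

Call:
apply_moves(
  commands=[
    [-0.5,0,0,0],
    [-0.5,0,0,0],
    [-0.5,0,0,0],
    [-0.5,0,0,0],
    [-0.5,0,0,0],
  ],
)

```text
clock: 79.62
eef_pos: [0.4241, 0.3181, 0.0968]
tool_rot: [-0.233, 0.972, 0.0, 0.0]
ft_force: [-0.8, -0.1, -1.3]
grip_width: 0.0208
grasp_force: 59.7
```

Call:
apply_moves(
  commands=[
    [-0.5,0,0,0],
    [-0.5,0,0,0],
    [-0.5,0,0,0],
    [-0.3,0,0,0],
    [-0.2,0,0,0],
  ],
)

```text
clock: 80.03
eef_pos: [0.4594, 0.3361, 0.0967]
tool_rot: [-0.233, 0.972, 0.0, 0.0]
ft_force: [-0.0, 0.2, -1.5]
grip_width: 0.0214
grasp_force: 59.7
```

Call:
apply_moves(
  commands=[
    [-0.1,0,0,0],
    [0,0,-0.1,0],
    [0,0,-0.15,0],
    [0,0,-0.15,0],
    [0,0,-0.15,0],
  ],
)

```text
clock: 80.45
eef_pos: [0.4593, 0.3361, 0.1082]
tool_rot: [-0.233, 0.972, -0.0, -0.0]
ft_force: [-0.1, 0.0, -2.5]
grip_width: 0.0212
grasp_force: 59.6
```

Call:
apply_moves(
  commands=[
    [0,0,-0.05,0],
    [0,0,0,0],
    [0,0,0,0],
    [0,0,0,0],
    [0,0,0,0],
  ],
)

```text
clock: 80.87
eef_pos: [0.4596, 0.3363, 0.1087]
tool_rot: [-0.233, 0.972, -0.0, -0.0]
ft_force: [0.3, -0.2, -3.1]
grip_width: 0.0211
grasp_force: 59.6
```

```bash
python3 plan.py .4605 .336 .109 -153.07
```

```text
t 80.87 p [0.4596 0.3363 0.1087] th -153.01 tilt 0.03 q [ 0.63  0.48 -0.04  1.05  0.    0.16] F [ 0.3 -0.2 -3.1] w 0.0211 g 59.6
shift units [-0.03 -0.03 -0.02] roll units 0.001 per5 [-0.007 -0.006 -0.003] rows for roll 0.0
```

Call:
apply_moves(
  commands=[
    [0.1,0,0,0],
    [0.2,0,0,0],
    [0.3,0,0,0],
    [0.4,0,0,0],
    [0.4,0,0,0],
  ],
)

```text
clock: 81.28
eef_pos: [0.4339, 0.3231, 0.1088]
tool_rot: [-0.233, 0.972, -0.0, -0.0]
ft_force: [-0.8, -0.2, -3.2]
grip_width: 0.021
grasp_force: 59.6
```

Call:
apply_moves(
  commands=[
    [0.4,0,0,0],
    [0.4,0,0,0],
    [0.4,0,0,0],
    [0.4,0,0,0],
    [0.4,0,0,0],
  ],
)

```text
clock: 81.7
eef_pos: [0.3984, 0.3052, 0.109]
tool_rot: [-0.233, 0.972, 0.0, 0.0]
ft_force: [-0.0, -0.5, -3.4]
grip_width: 0.021
grasp_force: 59.6
```

Call:
apply_moves(
  commands=[
    [0.4,0,0,0],
    [0.4,0,0,0],
    [0.4,0,0,0],
    [0.4,0,0,0],
    [0.4,0,0,0],
  ],
)

```text
clock: 82.12
eef_pos: [0.3629, 0.287, 0.1089]
tool_rot: [-0.233, 0.972, 0.0, 0.0]
ft_force: [-0.1, 0.5, -4.0]
grip_width: 0.0213
grasp_force: 59.6
```

Call:
apply_moves(
  commands=[
    [0.4,0,-0.1,0],
    [0.3,0,-0.3,0],
    [0.2,0,-0.5,0],
    [0.1,0,-0.5,0],
    [0,0,-0.4,0],
  ],
)

```text
clock: 82.53
eef_pos: [0.3457, 0.2785, 0.1466]
tool_rot: [-0.233, 0.972, 0.0, 0.001]
ft_force: [0.0, 1.4, -3.8]
grip_width: 0.0212
grasp_force: 59.5
```

```bash
python3 plan.py .5295 .013 .147 -153.07 .5295 .013 .103 167.75
```

```text
t 82.53 p [0.3457 0.2785 0.1466] th -153.0 tilt 0.09 q [ 0.68  0.21 -0.33  1.03  0.    0.21] F [ 0.   1.4 -3.8] w 0.0212 g 59.5
shift units [ -2.16 -16.    -0.02] roll units 0.001 per5 [-0.432 -3.2   -0.004] rows for roll 0.0
shift units [-0.   0.   2.2] roll units 0.653 per5 [-0.    0.    0.44] rows for roll 5.5
```

Call:
apply_moves(
  commands=[
    [-0.02,-0.15,0,0],
    [-0.04,-0.3,0,0],
    [-0.06,-0.45,0,0],
    [-0.08,-0.6,0,0],
    [-0.08,-0.6,0,0],
  ],
)

```text
clock: 82.95
eef_pos: [0.3701, 0.2422, 0.1443]
tool_rot: [-0.233, 0.972, -0.0, -0.001]
ft_force: [-0.0, -0.0, -4.0]
grip_width: 0.0211
grasp_force: 59.6
```

Call:
apply_moves(
  commands=[
    [-0.08,-0.6,0,0],
    [-0.08,-0.6,0,0],
    [-0.08,-0.6,0,0],
    [-0.08,-0.6,0,0],
    [-0.08,-0.6,0,0],
  ],
)

```text
clock: 83.37
eef_pos: [0.4045, 0.1919, 0.1441]
tool_rot: [-0.233, 0.973, -0.0, -0.001]
ft_force: [-0.7, -0.9, -2.7]
grip_width: 0.0212
grasp_force: 59.6
```

Call:
apply_moves(
  commands=[
    [-0.08,-0.6,0,0],
    [-0.08,-0.6,0,0],
    [-0.08,-0.6,0,0],
    [-0.08,-0.6,0,0],
    [-0.08,-0.6,0,0],
  ],
)

```text
clock: 83.78
eef_pos: [0.4387, 0.1421, 0.1441]
tool_rot: [-0.233, 0.973, -0.0, -0.001]
ft_force: [0.8, 0.1, -3.9]
grip_width: 0.0216
grasp_force: 59.6
```

Call:
apply_moves(
  commands=[
    [-0.08,-0.6,0,0],
    [-0.08,-0.6,0,0],
    [-0.08,-0.6,0,0],
    [-0.08,-0.6,0,0],
    [-0.08,-0.6,0,0],
  ],
)

```text
clock: 84.2
eef_pos: [0.4735, 0.0928, 0.1448]
tool_rot: [-0.233, 0.972, -0.0, -0.0]
ft_force: [-0.1, 0.5, -4.6]
grip_width: 0.021
grasp_force: 59.6
```

Call:
apply_moves(
  commands=[
    [-0.08,-0.6,0,0],
    [-0.08,-0.6,0,0],
    [-0.08,-0.6,0,0],
    [-0.08,-0.6,0,0],
    [-0.08,-0.6,0,0],
  ],
)

```text
clock: 84.62
eef_pos: [0.5079, 0.0431, 0.1449]
tool_rot: [-0.233, 0.972, 0.0, 0.0]
ft_force: [0.0, -0.2, -3.7]
grip_width: 0.021
grasp_force: 59.6
```

Call:
apply_moves(
  commands=[
    [-0.08,-0.6,0,0],
    [-0.08,-0.5,0,0],
    [-0.06,-0.4,0,0],
    [-0.04,-0.3,0,0.01],
    [0,-0.1,0,0.03],
  ],
)

```text
clock: 85.03
eef_pos: [0.5298, 0.0117, 0.1448]
tool_rot: [-0.212, 0.977, -0.0, 0.0]
ft_force: [0.7, 0.6, -3.8]
grip_width: 0.021
grasp_force: 59.5
```

Call:
apply_moves(
  commands=[
    [0,0,0,0.05],
    [0,0,0,0.05],
    [0,0,0,0.05],
    [0,0,0,0.05],
    [0,0,0,0.05],
  ],
)

```text
clock: 85.45
eef_pos: [0.529, 0.0126, 0.1448]
tool_rot: [-0.082, 0.997, 0.0, -0.0]
ft_force: [0.2, 0.3, -3.4]
grip_width: 0.021
grasp_force: 59.6
```

Call:
apply_moves(
  commands=[
    [0,0,0,0.05],
    [0,0,0.1,0.05],
    [0,0,0.2,0.05],
    [0,0,0.3,0.05],
    [0,0,0.3,0.05],
  ],
)

```text
clock: 85.87
eef_pos: [0.5293, 0.0128, 0.1269]
tool_rot: [0.048, 0.999, 0.0, 0.0]
ft_force: [0.6, -0.2, -4.1]
grip_width: 0.0209
grasp_force: 59.6
```

Call:
apply_moves(
  commands=[
    [0,0,0.3,0.05],
    [0,0,0.3,0.04],
    [0,0,0.3,0.02],
    [0,0,0.2,0.003],
    [0,0,0.1,0],
  ],
)

```text
clock: 86.28
eef_pos: [0.5287, 0.0126, 0.1022]
tool_rot: [0.106, 0.994, 0.0, -0.001]
ft_force: [0.3, -0.6, -3.5]
grip_width: 0.0209
grasp_force: 59.6
```

```bash
python3 plan.py .5295 .013 .088 167.75
```

```text
t 86.28 p [0.5287 0.0126 0.1022] th 167.85 tilt 0.07 q [ 0.02  0.41 -0.17  0.99  0.    0.24] F [ 0.3 -0.6 -3.5] w 0.0209 g 59.6
shift units [-0.04  0.03  0.71] roll units 0.002 per5 [-0.007  0.005  0.142] rows for roll 0.0
```

Lower, withdraw, rise.

Call:
apply_moves(
  commands=[
    [0,0,0.1,0],
    [0,0,0.12,0],
    [0,0,0.12,0],
    [0,0,0.12,0],
    [0,0,0.12,0],
  ],
)

```text
clock: 86.7
eef_pos: [0.5296, 0.0126, 0.0915]
tool_rot: [0.106, 0.994, 0.0, 0.001]
ft_force: [0.4, 0.3, -1.8]
grip_width: 0.0213
grasp_force: 59.6
```

Call:
apply_moves(
  commands=[
    [0,0,0.12,0],
    [0,0,0.06,0],
    [0,0,0,0],
    [0,0,0,0],
    [0,0,0,0],
  ],
)

```text
clock: 87.12
eef_pos: [0.5292, 0.0126, 0.0879]
tool_rot: [0.106, 0.994, 0.0, 0.0]
ft_force: [0.8, 0.2, -2.0]
grip_width: 0.0211
grasp_force: 59.6
```

Call:
apply_moves(
  commands=[
    [0.2,0,0,0],
    [0.4,0,0,0],
    [0.6,0,0,0],
    [0.6,0,0,0],
    [0.7,0,0,0],
  ],
)

```text
clock: 87.53
eef_pos: [0.4792, 0.0233, 0.0877]
tool_rot: [0.106, 0.994, 0.0, -0.0]
ft_force: [-1.0, -0.1, -2.7]
grip_width: 0.0211
grasp_force: 59.6
```

Call:
apply_moves(
  commands=[
    [0.7,0,0,0],
    [0.7,0,0,0],
    [0.7,0,0,0],
    [0.4,0,0,0],
    [0.2,0,0,0],
  ],
)

```text
clock: 87.95
eef_pos: [0.4256, 0.0347, 0.0877]
tool_rot: [0.106, 0.994, -0.0, -0.001]
ft_force: [0.4, 0.1, -2.1]
grip_width: 0.0214
grasp_force: 59.7
```

Call:
apply_moves(
  commands=[
    [0,0,-0.4,0],
    [0,0,-0.8,0],
    [0,0,-0.8,0],
    [0,0,-0.8,0],
    [0,0,-0.5,0],
  ],
)

```text
clock: 88.37
eef_pos: [0.4293, 0.0345, 0.1562]
tool_rot: [0.106, 0.994, 0.0, 0.002]
ft_force: [0.7, 0.5, -1.8]
grip_width: 0.0213
grasp_force: 59.7
```

```bash
python3 plan.py .5005 -.341 .155 141.35 .5005 -.341 .081 141.35
python3 - <<'E'
from seg import *
print(covers(lo=165),covers(lo=185))
E
```

```text
t 88.37 p [0.4293 0.0345 0.1562] th 167.79 tilt 0.23 q [ 0.08  0.17 -0.35  1.05 -0.    0.29] F [ 0.7  0.5 -1.8] w 0.0213 g 59.7
shift units [ -7.45 -17.6    0.06] roll units 0.441 per5 [-1.49  -3.52   0.012] rows for roll 3.7
shift units [0.  0.  3.7] roll units -0.0 per5 [0.   0.   0.74] rows for roll 0.0
[(440.9, 42.9, 128.8, 99.4, -88.2), (599.8, -108.6, 108.5, 73.9, -14.7), (625.8, -8.6, 93.2, 74.3, -12.5)] [(599.3, -108.5, 105.9, 73.9, -14.7), (628.4, -9.4, 84.9, 74.2, -12.0)]
```

Call:
apply_moves(
  commands=[
    [-0.37,-0.88,0,0],
    [-0.37,-0.88,0,0],
    [-0.37,-0.88,0,0],
    [-0.37,-0.88,0,0],
    [-0.37,-0.88,0,0],
  ],
)

```text
clock: 88.88
eef_pos: [0.4452, -0.0603, 0.1532]
tool_rot: [0.106, 0.994, -0.0, -0.0]
ft_force: [0.1, 1.0, -2.8]
grip_width: 0.0211
grasp_force: 59.8
```

Call:
apply_moves(
  commands=[
    [-0.37,-0.88,0,0],
    [-0.37,-0.88,0,0],
    [-0.37,-0.88,0,0],
    [-0.37,-0.88,0,0],
    [-0.37,-0.88,0,0],
  ],
)

```text
clock: 89.3
eef_pos: [0.4626, -0.1543, 0.153]
tool_rot: [0.106, 0.994, 0.0, -0.0]
ft_force: [0.1, -0.1, -3.1]
grip_width: 0.0211
grasp_force: 59.8
```

Call:
apply_moves(
  commands=[
    [-0.37,-0.88,0,0],
    [-0.37,-0.88,0,0],
    [-0.37,-0.88,0,0],
    [-0.37,-0.88,0,0],
    [-0.37,-0.88,0,0],
  ],
)

```text
clock: 89.72
eef_pos: [0.4802, -0.2481, 0.1528]
tool_rot: [0.106, 0.994, 0.0, -0.0]
ft_force: [-0.0, 0.0, -1.2]
grip_width: 0.0212
grasp_force: 59.8
```

Call:
apply_moves(
  commands=[
    [-0.37,-0.88,0,0],
    [-0.37,-0.88,0,0],
    [-0.37,-0.88,0,0],
    [-0.37,-0.88,0,0],
    [-0.37,-0.88,0,0],
  ],
)

```text
clock: 90.13
eef_pos: [0.4977, -0.3419, 0.1526]
tool_rot: [0.106, 0.994, 0.0, -0.001]
ft_force: [0.3, -0.8, -2.7]
grip_width: 0.0205
grasp_force: 59.8
```

Call:
apply_moves(
  commands=[
    [0,0,0,0.088],
    [0,0,0,0.088],
    [0,0,0,0.088],
    [0,0,0,0.088],
    [0,0,0,0.088],
  ],
)

```text
clock: 90.55
eef_pos: [0.4976, -0.341, 0.1525]
tool_rot: [0.333, 0.943, 0.0, -0.001]
ft_force: [-0.1, -0.9, -1.4]
grip_width: 0.0212
grasp_force: 59.8
```

Call:
apply_moves(
  commands=[
    [0,0,0.6,0],
    [0,0,0.9,0],
    [0,0,0.9,0],
    [0,0,0.5,0],
    [0,0,0.3,0],
  ],
)

```text
clock: 90.97
eef_pos: [0.4966, -0.3401, 0.0871]
tool_rot: [0.331, 0.944, 0.001, -0.002]
ft_force: [-0.2, 0.0, -2.6]
grip_width: 0.0209
grasp_force: 59.8
```

Call:
apply_moves(
  commands=[
    [0,0,0,0],
    [0,0,0,0],
    [0,0,0,0],
    [0,0,0,0],
    [0,0,0,0],
  ],
)

```text
clock: 91.38
eef_pos: [0.4984, -0.3412, 0.0908]
tool_rot: [0.33, 0.944, -0.0, 0.001]
ft_force: [-0.3, 1.2, -2.4]
grip_width: 0.021
grasp_force: 59.8
```

```bash
python3 plan.py .5005 -.341 .0795 141.35
python3 - <<'E'
from seg import *
print(covers(lo=165),covers(lo=185))
E
```

```text
t 91.38 p [ 0.4984 -0.3412  0.0908] th 141.41 tilt 0.12 q [-0.6   0.55  0.04  1.05  0.    0.07] F [-0.3  1.2 -2.4] w 0.021 g 59.8
shift units [-0.08  0.07  0.56] roll units 0.001 per5 [-0.015  0.015  0.113] rows for roll 0.0
[(599.8, -108.6, 108.5, 73.9, -14.7), (617.9, -6.9, 109.3, 74.3, -12.4)] [(599.3, -108.5, 105.9, 73.9, -14.7), (617.8, -6.9, 107.0, 74.3, -12.4)]
```

Call:
apply_moves(
  commands=[
    [0,0,0.15,0],
    [0,0,0.15,0],
    [0,0,0.12,0],
    [0,0,0.08,0],
    [0,0,0.04,0],
  ],
)

```text
clock: 91.9
eef_pos: [0.4975, -0.3406, 0.079]
tool_rot: [0.33, 0.944, 0.0, -0.0]
ft_force: [-3.5, 2.0, 6.3]
grip_width: 0.0209
grasp_force: 60.7
```

Call:
apply_moves(
  commands=[
    [0,0,0.05,0],
    [0,0,0,0],
    [0,0,0,0],
    [0,0,0,0],
    [0,0,0,0],
  ],
)

```text
clock: 92.32
eef_pos: [0.4975, -0.3406, 0.0791]
tool_rot: [0.33, 0.944, 0.0, 0.0]
ft_force: [-3.3, 2.3, 5.5]
grip_width: 0.021
grasp_force: 60.8
```

Call:
apply_moves(
  commands=[
    [0,0,-0.05,0],
    [0,0,0,0],
    [0,0,0,0],
    [0,0,0,0],
    [0,0,0,0],
  ],
  claw=0,
)

```text
clock: 92.73
eef_pos: [0.4979, -0.3409, 0.0788]
tool_rot: [0.33, 0.944, -0.0, 0.0]
ft_force: [-1.0, 0.0, 0.2]
grip_width: 0.0797
grasp_force: 0.0
```

Call:
apply_moves(
  commands=[
    [0,0,-0.3,0],
    [0,0,-0.8,0],
    [0,0,-1,0],
    [0,0,-1,0],
    [0,0,-1,0],
  ],
)

```text
clock: 93.15
eef_pos: [0.4977, -0.3407, 0.162]
tool_rot: [0.33, 0.944, 0.0, -0.0]
ft_force: [0.4, -0.3, 0.3]
grip_width: 0.0854
grasp_force: 0.0
```

Call:
apply_moves(
  commands=[
    [0,0,-1,0],
    [0,0,-1,0],
    [0,0,-1,0],
    [0,0,-0.5,0],
    [0,0,0,0],
  ],
)

```text
clock: 93.57
eef_pos: [0.499, -0.3417, 0.2342]
tool_rot: [0.33, 0.944, -0.001, 0.003]
ft_force: [0.6, 1.4, -0.1]
grip_width: 0.0855
grasp_force: 0.0
```

Call:
apply_moves(
  commands=[
    [1,0,0,0],
    [1,0,0,0],
    [1,0,0,0],
    [1,0,0,0],
    [0.5,0,0,0],
  ],
)

```text
clock: 93.98
eef_pos: [0.425, -0.2829, 0.2294]
tool_rot: [0.33, 0.944, 0.001, -0.002]
ft_force: [-0.2, 0.7, -0.6]
grip_width: 0.0857
grasp_force: 0.0
```

Call:
apply_moves(
  commands=[
    [0,0,0,0],
    [0,0,0,0],
    [0,0,0,0],
    [0,0,0,0],
    [0,0,0,0],
  ],
)

```text
clock: 94.4
eef_pos: [0.4279, -0.2851, 0.2305]
tool_rot: [0.331, 0.944, 0.0, -0.0]
ft_force: [-1.3, 0.5, -0.2]
grip_width: 0.0853
grasp_force: 0.0
```

```bash
python3 plan.py
python3 - <<'E'
from seg import *
print(covers(lo=175))
# compare scene mat/tools and strike head, card area with the first picture
i=cv2.imread('pics/scene0.png').astype(int);c=shot('scene')['image'].astype(int)
for n,(x0,y0,x1,y1) in dict(mallethead=(148,285,185,340),blade=(188,275,226,332),beam=(400,145,440,245),spray=(262,300,300,365),clamp=(335,285,388,330),bin=(356,124,400,158)).items():
    a=i[y0:y1,x0:x1].mean(2).astype(np.uint8);b=c[y0-8:y1+8,x0-8:x1+8].mean(2).astype(np.uint8)
    r=cv2.matchTemplate(b,a,cv2.TM_CCOEFF_NORMED);_,v,_,l=cv2.minMaxLoc(r);print(n,round(v,3),l[0]-8,l[1]-8)
E
```

```text
t 94.4 p [ 0.4279 -0.2851  0.2305] th 141.4 tilt 0.01 q [-0.59  0.28 -0.    1.29 -0.    0.09] F [-1.3  0.5 -0.2] w 0.0853 g 0.0
[(599.3, -108.5, 107.6, 73.9, -14.7), (617.7, -6.9, 108.7, 74.3, -12.4)]
mallethead 0.975 0 0
blade 0.995 0 -1
beam 0.998 0 0
spray 0.9 0 0
clamp 0.998 0 0
bin 0.997 0 0
```

Everything is where it should be, so I hand the job in.

```bash
python3 -c "
from workcell import bot
print(bot.job_done())"
```

```text
the job is handed in; nothing more can be done
None
```

I handed the job in at about 94 s. Only two covers were present, and both were set in the die, struck in one blow with the mallet and returned flat to the cardboard, with lifter and mallet back on the mat; one cover had shifted in its nest and I re-seated it before the blow. The system gave no verdict, so all I have is my own final camera check, which found everything in place.

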